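# Hang the open bin of loose nuts and pins back on the bin rack

### The arm

A 6-joint arm with a two-finger parallel gripper is mounted at the origin on a cart in front of the work surface, level with it; the furniture and walls round the work are solid. World frame = base frame: x ahead of the robot, y to its left, z up, the work surface at z = 0. Lengths are in mm, angles in degrees, forces in N, time in s.
With the tool pointing down it reaches from about 350 to 850 mm from the base axis. Payload 8.1 kg.
Tool frame: the origin (TCP) lies on the front face of the gripper's body, between the roots of the fingers; the fingertips stand r.finger_overhang ahead of it and the grasp point (between the pads) lies 54 mm ahead of it (r.finger_overhang is the distance from the TCP to the fingertips, in mm); y points along the fingers, z is the direction in which the jaws open and shut, and the axes are right-handed (so a half turn about y gives the same grasp; the last joint's range is limited). The gripper opens to 85 mm and grips with 20 to 120 N. Pads are 22 mm wide; open, the fingers measure 114 mm over their backs; the gripper's body (76 mm by 85 mm) begins 54 mm behind the grasp point. The pads swing forward as they close: fully open they stand 13 mm farther back than shut.
Start: joints at [71.196, 7.471, 85.268, -0, 87.261, -4.893], TCP at [144.231, 582.412, 303.892] pointing down, gripper open.
Joint ranges: [-169.43, 169.43], [-51.17, 129.36], [1.28, 143.12], [-76.62, 256.62], [0, 156.53], [-152.29, 152.29]. Speed limits (degrees/s): [136.94, 136.94, 159.86, 180, 180, 180].

### API

Orientations are given as [roll, pitch, yaw] about the fixed x, y, z axes, in that order (R = Rz(yaw) Ry(pitch) Rx(roll)).
In Python, from bench import r gives the robot as it stands. The module is installed in compiled form; this text tells all that it offers.
- The arm moves only by the tool arm_command, never from a script. Its argument "increments" is a list of rows, each a list of 6 numbers: the shift along the tool's x, y, z in m, then the turn, a rotation vector about the tool's x, y, z in rad. In form: [[tx, ty, tz, wx, wy, wz], ...]. A call has exactly 10 rows; each row is the pose to reach, as a shift and turn from the pose commanded when the call began, along the tool's axes at that moment; what a row does not reach only later rows make up. A row lasts 1/8 s, in which the tool goes at most 62.5 mm and 10.7 degrees, less where a joint would pass 70% of its speed; a pose out of reach is approached as far as the arm can. A call with a gripper value outside its range is refused whole. "jaw" is the gripper's target within -1 to 1 (shut at 1, half-way at 0, fully open at -1), set as the call begins (left out, the last holds). The fingers move at their own pace and stop on an object; "force" is the grip in N (left out, the last holds). Time passes only in rows, so rows that repeat a pose let the fingers close, or fill a call up. It gives the time, the measured TCP pose, the force and the opening at its end, in the units of the state.
- r.sense(): the state, without advancing time (a new reading comes with each control period).
- r.snapshot(name): name is "scene" or "top"; returns the picture (480x640x3 uint8, red, green, blue); there is no depth.
- r.camera_model(name): a dict with "intrinsics" (3x3 intrinsics, pixels), "cam_to_world" (4x4, takes a point from camera to world coordinates). Camera axes: x right, y down, z forward; pixel columns grow to the right and rows downward; lengths in mm; the calibration is good to about 2 mm. A picture is of the moment at which its call begins. camera_model takes no time and is no camera call.
- r.hand_in(): hands the job in, once; it reports no verdict.
Trained networks look in the newest picture that a camera, given by its name, has taken for a name from the list of things; names that differ only in an ending like _2 or _b are one class to them, and where a whole thing is asked for, a point or a joint stands for the part that bears it (a point fixed in the world has none). Each returns a list of dicts, best first, with "conf" (0 to 1); they miss things now and then, are a little off and sometimes report something else, mostly with a low value. They report only what shows in the picture. A call takes as long as a camera call.
- r.trace(camera, target): "mask" (480x640 bool, what is visible of it) and "position" ([column, row] in pixels, amid what is visible of it).
- r.spot_point(camera, target): "position" ([column, row] in pixels: a listed point, or the origin of a listed thing).
The state is a dict: "time": time; "joint_pos": joint angles; "qd": joint speeds; "joint_efforts": joint torques, N m; "tool_pos": TCP position; "tcp_rot": TCP orientation; "ft_force": force on the tool from outside, world axes, zero at the start; "wrist_torque": the same for the moment, N m; "finger_gap": finger opening in mm.
Only numpy, scipy, OpenCV 4.12 (cv2) and the standard library are available. Lean on these libraries where they do the work, as an engineer would, in place of code of your own. Each camera call takes 0.05 s, during which the arm holds its last target.

### The job

Take the open steel bin of loose nuts and dowel pins by its handle and hang it on the free part of the rack's rail, beside the bin already there, with its hook fully down over the rail. Carry it level so that all six loose parts stay in it, and leave the other loose things on the bench where they are.

Things in the scene. Friction and masses are not known exactly. Their poses are not given: they have to be found in the camera images.
- bin_grip (a point): Centre of the loose bin's black grip: a flat paddle 18 mm thick across the bin (y), 46 mm long, 28 mm broad, its length leaning 45 deg from vertical, top to the front: close along y on its flat sides, coming down along it. Bin axes: x front to back, y across, z up; yaw 0: handle towards world -x; roll = pitch = 0: level. Point: 89 mm in front of the bin's middle, 72 mm above its underside.
- bin_floor (a point): Middle of the loose bin's inner floor (bin axes), 89 mm behind and 69 mm below the grip point, 3 mm above the underside. Open sheet-steel bin 110 mm front to back, 75 mm wide, walls 3 mm, back wall 70 mm high, front wall 30 mm (34 mm behind the grip point). Bin about 0.2 kg, contents 0.13 kg, centre of mass near this point.
- bin_hook (a point): Middle of the hook along the top of the bin's back (bin axes), on its flange's underside, 147.5 mm behind and 6 mm below the grip point. The flange turns down in a 4 mm tongue; the slot between back wall and tongue is 7 mm wide, opens downward, this point in its middle. Tongue: to 16 mm below this point, outer face 7.5 mm behind it. Wall's outer face: 3.5 mm in front of it, 66 mm down.
- rack: Fixed grey steel bin rack, 300 mm wide. Origin on the bench under the front face of its upright back panel, at mid-width. Axes: -x out of its front, y to the left seen from the front, z up. A 5 mm foot plate reaches 70 mm out in front of the panel; the shelf brackets and rail end plates stand at the two ends only.
- shelf_edge (a point): Middle of the front edge of the rack's top shelf, at its underside: 168 mm in front of the panel, 285 mm above the bench. The shelf overhangs the hung bins and most of their handles, so the hand must lean 25 to 50 degrees, its body out in front towards the robot, fingers pointing forward and down. Edge lip 16 mm high, bottle and lids on top.
- rail (a point): Middle of the rack's hanging rail (rack axes), on the top edge of its upright lip, 14 mm in front of the panel, 125 mm above the bench. The lip is 4 mm thick and 288 mm long, this point mid-thickness; between it and the panel is a 12 mm wide, 23 mm deep channel for the bin's tongue. Fully home the hook's flange rests on the lip; let go, the bin nods forward 2 to 4 degrees.
- stop_bar (a point): Middle of the front face of the stop bar below the rail (rack axes), 70 mm above the bench, bar 12 mm high. Its face is in line with the lip's front face, 16 mm in front of the panel: a level bin pushed in with its tongue above the lip comes with its back wall flat on the lip and this bar, its tongue then standing over the channel.
- bin_b: A second bin just like the loose one, holding nuts, already on the rail and fixed there; same axes, origin in the middle of its underside, 75 mm wide; its handle reaches 186 mm out from the panel and up to 157 mm above the bench. The rest of the rail, up to 141 mm either side of the rack's middle, is free; keep the bins 3 mm or more apart.
- nut1: Loose steel hex nut, 21 mm over its corners, 10 mm high, in the bin; origin in the middle of its underside as built.
- nut2: Loose steel hex nut, 21 mm over its corners, 10 mm high, in the bin; origin in the middle of its underside as built.
- nut3: Loose steel hex nut, 21 mm over its corners, 10 mm high, in the bin; origin in the middle of its underside as built.
- pin1_center (a point): Centre of a loose steel dowel pin, 12 mm thick, 30 mm long, in the bin; it rolls.
- pin2_center (a point): Centre of a loose steel dowel pin, 12 mm thick, 30 mm long, in the bin; it rolls.
- pin3_center (a point): Centre of a loose steel dowel pin, 12 mm thick, 30 mm long, in the bin; it rolls.
- lid_loose: Bystander: pink tub lid lying open side up, 98 mm wide, 16 mm high; origin in the middle of its underside. Fixed pink tubs 55 mm high stand on the bench beside the bin and between it and the rack.
- steel_cup: Bystander: open steel cup, 72 mm wide, 82 mm high; origin in the middle of its underside.
- drop_bottle: Bystander: small dark bottle with a pale cap, 30 mm wide, 62 mm high; origin in the middle of its underside.
- hex_key: Bystander: black hex key lying flat, 84 mm long; origin in its middle.

How it is judged:
By the outcome, as a careful person would: the job done as asked, in the order asked, and still so for the second after the job is handed in, with the robot touching nothing.
It also fails if it takes over 62 s, if anything falls off the work surface, if the arm or the gripper's body presses on something with over 40 N, if the wrist force passes 120 N, or if a joint passes its speed limit or range.

## Working session

There is one attempt and no reset: what is moved stays moved. The work goes in short steps, Python scripts to look and compute and a tool call to move; the robot and the scene stay as the last step left them, time stands still between calls to the robot, and variables do not carry over. Pictures are saved under pics/ and viewed, and the job is handed in when it is done.

Besides the shell and the picture viewer there is one more tool, called after "Call:" by a JSON object that holds its "api" and its "payload". arm_command: Moves the arm, as the interface text tells. Its arguments: {"type":"object","properties":{"increments":{"type":"array","items":{"type":"array","items":{"type":"number"}}},"jaw":{"type":"number"},"force":{"type":"number"}},"required":["increments"]}

```bash
mkdir -p pics; python3 - <<'E'
from bench import r
import cv2, numpy as np
s=r.sense(); print({k:np.round(v,3).tolist() if not isinstance(v,(int,float)) else v for k,v in s.items()}); print(r.finger_overhang)
for n in("scene","top"):
    im=r.snapshot(n); cv2.imwrite(f"pics/{n}0.png",im[:,:,::-1])
    c=r.camera_model(n); print(n,np.round(c["intrinsics"],1).tolist(),np.round(c["cam_to_world"],4).tolist())
    for t in["bin_grip","bin_floor","bin_hook","rack","shelf_edge","rail","stop_bar","bin_b"]:
        print(n,t,[(np.round(d["position"],1).tolist(),round(d["conf"],2)) for d in r.spot_point(n,t)][:4])
E
```

```text
{'time': 0.0, 'joint_pos': [71.196, 7.515, 85.33, 0.003, 87.26, -4.89], 'qd': [-0.056, -0.005, -0.073, 0.119, 0.058, 0.074], 'joint_efforts': [0.003, -56.941, -50.055, 0.0, 0.015, 0.0], 'tool_pos': [144.077, 582.019, 302.831], 'tcp_rot': [-90.105, 0.012, -13.914], 'ft_force': [-0.315, 0.151, -0.443], 'wrist_torque': [-0.056, -0.076, -0.017], 'finger_gap': 85.57167779302439}
72.6
scene [[450.3, 0.0, 317.0], [0.0, 450.3, 240.0], [0.0, 0.0, 1.0]] [[-0.7485, -0.4502, 0.487, 66.9967], [-0.6632, 0.5011, -0.5559, 493.8078], [0.0062, -0.7391, -0.6736, 877.9874], [0.0, 0.0, 0.0, 1.0]]
scene bin_grip [([272.0, 381.7], 0.82), ([322.7, 217.9], 0.5), ([360.6, 220.0], 0.21)]
scene bin_floor [([231.7, 386.5], 0.73)]
scene bin_hook [([205.3, 361.7], 0.98), ([233.6, 386.7], 0.4)]
scene rack [([320.0, 235.3], 0.94)]
scene shelf_edge []
scene rail [([321.2, 201.7], 0.59)]
scene stop_bar [([323.8, 217.0], 0.73)]
scene bin_b [([361.3, 223.3], 0.57)]
top [[523.7, 0.0, 309.8], [0.0, 523.7, 244.7], [0.0, 0.0, 1.0]] [[0.0252, -0.8387, 0.544, -113.464], [-0.9997, -0.0198, 0.0158, -50.0436], [-0.0025, -0.5442, -0.8389, 1214.2798], [0.0, 0.0, 0.0, 1.0]]
top bin_grip [([200.2, 295.4], 0.74), ([214.9, 305.8], 0.6), ([202.7, 303.7], 0.53)]
top bin_floor [([204.9, 291.0], 0.68), ([395.4, 210.4], 0.64)]
top bin_hook [([438.1, 338.3], 0.48), ([330.1, 333.4], 0.33)]
top rack [([389.1, 234.8], 0.59)]
top shelf_edge [([393.4, 222.6], 0.68)]
top rail [([394.2, 214.9], 0.93)]
top stop_bar [([390.7, 224.2], 0.55)]
top bin_b [([420.1, 248.8], 0.89), ([211.6, 280.5], 0.71), ([203.0, 301.2], 0.26), ([209.0, 287.1], 0.15)]
```

View pics/scene0.png

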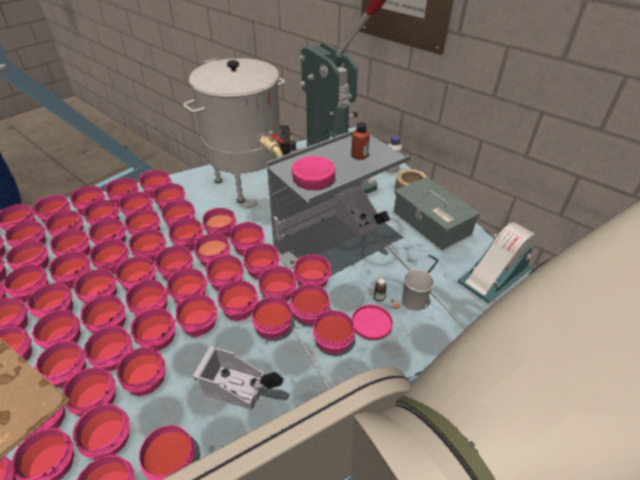

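View pics/top0.png

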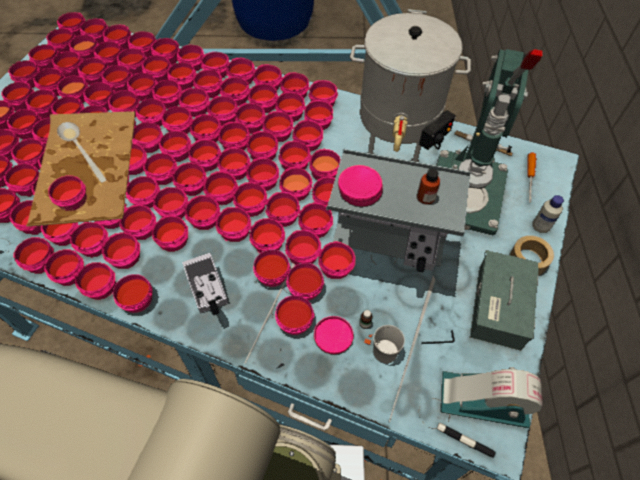

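```bash
python3 - <<'E'
import cv2
a=cv2.imread("pics/scene0.png");b=cv2.imread("pics/top0.png")
def c(im,x,y,w,h,s,n): cv2.imwrite(n,cv2.resize(im[y:y+h,x:x+w],None,fx=s,fy=s,interpolation=cv2.INTER_CUBIC))
c(a,180,335,120,85,6,"pics/c1.png");c(b,165,240,90,90,6,"pics/c2.png")
c(a,255,120,200,180,3.3,"pics/c3.png");c(b,320,140,160,170,3.5,"pics/c4.png")
E
```

```text
(no output)
```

View pics/c1.png

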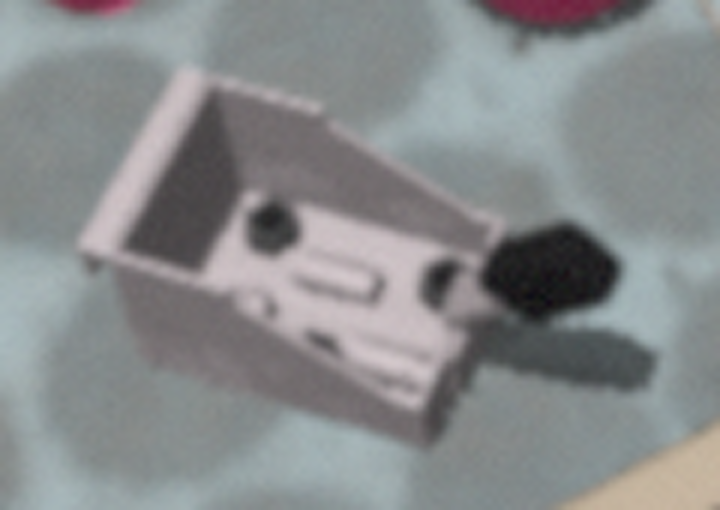

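View pics/c2.png

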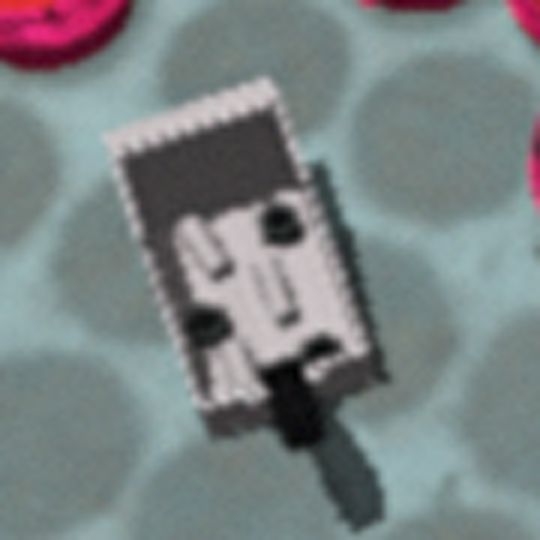

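View pics/c3.png

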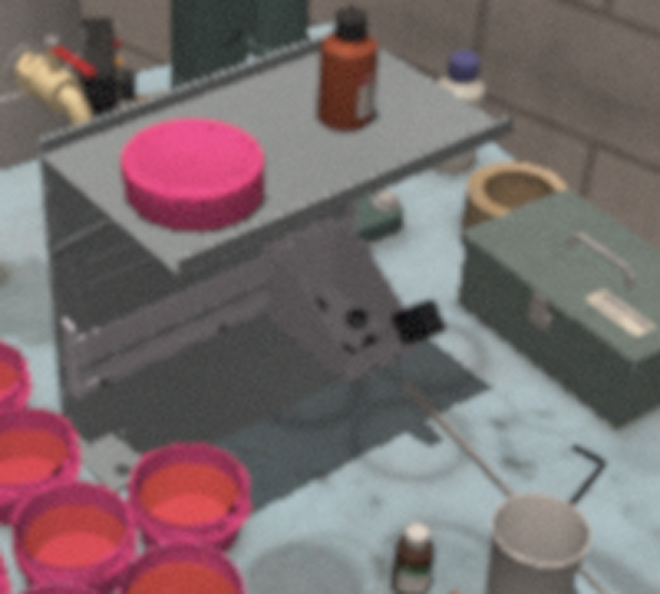

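View pics/c4.png

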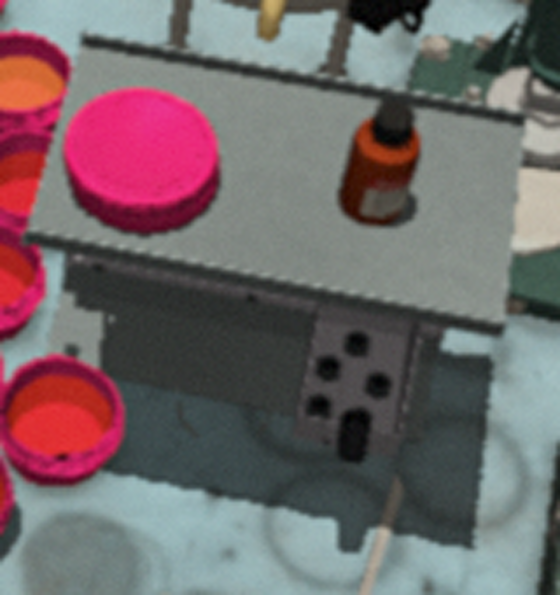

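```bash
cat > h.py <<'E'
import numpy as np, cv2
from scipy.optimize import least_squares
from bench import r
def proj(n,P):
    c=r.camera_model(n);T=np.linalg.inv(c["cam_to_world"]);p=np.atleast_2d(P)@T[:3,:3].T+T[:3,3];q=p@np.array(c["intrinsics"]).T
    return q[:,:2]/q[:,2:]
def place(p,P):
    a=np.radians(p[2]);R=np.array([[np.cos(a),-np.sin(a),0],[np.sin(a),np.cos(a),0],[0,0,1]])
    return np.atleast_2d(P)@R.T+[p[0],p[1],0]
def sc(x,y):return (180+x/6,335+y/6)
def tc(x,y):return (165+x/6,240+y/6)
def s3(x,y):return (255+x/3.3,120+y/3.3)
def t4(x,y):return (320+x/3.5,140+y/3.5)
E
cat > fit.py <<'E'
from h import *
K=[("scene",sc(182,68),(66,-37.5,70)),("scene",sc(80,245),(66,37.5,70)),("scene",sc(500,218),(-55,-37.5,30)),("scene",sc(412,408),(-55,37.5,30)),("scene",sc(428,447),(-55,37.5,0)),("scene",sc(553,270),(-89,0,72)),
("top",tc(105,135),(66,37.5,70)),("top",tc(268,78),(66,-37.5,70)),("top",tc(203,408),(-55,37.5,30)),("top",tc(378,352),(-55,-37.5,30)),("top",tc(213,437),(-55,37.5,0)),("top",tc(300,400),(-89,0,72))]
def f(p,K=K,place=place): return np.concatenate([proj(n,place(p,P))[0]-uv for n,uv,P in K])
s=least_squares(f,[500,200,15],loss="soft_l1")
print("bin",s.x.round(1)); print(s.fun.reshape(-1,2).round(1).tolist() if 0 else f(s.x).reshape(-1,2).round(1).tolist())
g=place(s.x,(-89,0,72));print("grip",g.round(1))
# rack: p=x,y,yaw, yb
L=[("scene",s3(180,272),(-168,150,285)),("scene",s3(510,125),(-168,-150,292)),
("top",t4(25,238),(-168,150,290)),("top",t4(503,328),(-168,-150,285))]
B=[("scene",s3(418,322),(-89,0,72)),("top",t4(353,433),(-89,0,72)),("top",t4(310,438),(-55,37.5,30)),("top",t4(408,440),(-55,-37.5,30)),("scene",s3(348,380),(-55,37.5,0))]
N=[("scene",(321.2,201.7),(-14,0,125)),("scene",(323.8,217),(-16,0,70)),("scene",(320,235.3),(0,0,0)),("top",(389.1,234.8),(0,0,0)),("top",(394.2,214.9),(-14,0,125)),("top",(390.7,224.2),(-16,0,70)),("top",(393.4,222.6),(-168,0,285))]
def f2(p):
    a=f(p[:3],L+N); b=np.concatenate([proj(n,place(p[:3],np.array(P)+[-71,p[3],59]))[0]-uv for n,uv,P in B])
    return np.r_[a,b]
s2=least_squares(f2,[700,-150,0,-60],loss="soft_l1");print("rack",s2.x.round(1));print(f2(s2.x).reshape(-1,2).round(1).tolist())
E
python3 fit.py
```

```text
bin [524.1 233.6  24.5]
[[-0.6, -0.5], [-0.9, 0.3], [1.1, -0.2], [1.7, -0.0], [0.4, 0.8], [-0.4, 0.2], [-0.0, -0.6], [1.0, -0.9], [-0.0, 0.3], [-0.6, -0.9], [0.4, 0.6], [-0.3, 0.1]]
grip [[443.1 196.7  72. ]]
rack [ 714.4 -249.8  -12.3  -88.9]
[[-0.5, 2.6], [0.5, 0.2], [-0.4, 0.3], [0.1, 2.5], [0.3, 1.7], [-2.2, 2.3], [-1.9, -0.4], [0.6, -0.7], [0.7, -3.6], [1.4, 0.0], [0.7, 0.1], [0.5, -0.4], [1.9, 0.6], [-2.0, -6.6], [-0.1, -1.1], [0.3, 1.2]]
```

```bash
cat > ov.py <<'E'
from h import *
def binlines():
    h=37.5;L=[]
    pr=[(-55,0),(-55,30),(-30,30) ,(55,0)]
    for y in(-h,h):
        L+=[((-55,y,0),(-55,y,30)),((-55,y,0),(55,y,0)),((55,y,0),(55,y,70)),((66,y,70),(55,y,70)),((66,y,70),(66,y,50))]
    for x,z in[(-55,0),(-55,30),(55,0),(66,70),(55,70),(66,50)]: L.append(((x,-h,z),(x,h,z)))
    a=np.array([-1,0,1])/2**.5;b=np.array([1,0,1])/2**.5;c=np.array([-89,0,72])
    for y in(-9,9):
        q=[c+23*i*a+14*j*b+[0,y,0] for i,j in((1,1),(1,-1),(-1,-1),(-1,1))]
        L+=[(q[i],q[(i+1)%4]) for i in range(4)]
    return L
def racklines():
    L=[]
    for z in(285,301): L.append(((-168,-150,z),(-168,150,z)))
    L+=[((-16,-144,125),(-16,144,125)),((-16,-144,64),(-16,144,64)),((-16,-144,76),(-16,144,76)),((-70,-150,5),(-70,150,5)),((0,-150,0),(0,150,0)),((0,150,0),(0,150,285)),((0,-150,0),(0,-150,285))]
    return L
def draw(im,n,pose,L,off=(0,0,0),s=4,o=(0,0),col=(0,255,0)):
    for a,b in L:
        q=proj(n,place(pose,np.array([a,b],float)+off));q=((q-o+.5)*s).astype(int)
        cv2.line(im,tuple(map(int,q[0])),tuple(map(int,q[1])),col,1,cv2.LINE_AA)
def crop(f,o,w,h,s):
    im=cv2.imread(f);return cv2.resize(im[o[1]:o[1]+h,o[0]:o[0]+w],None,fx=s,fy=s,interpolation=cv2.INTER_CUBIC)
E
cat > ov1.py <<'E'
from ov import *
import sys
bp=[float(v) for v in sys.argv[1:4]];rp=[float(v) for v in sys.argv[4:7]];yb=float(sys.argv[7])
a=crop("pics/scene0.png",(180,335),120,80,5);draw(a,"scene",bp,binlines(),s=5,o=(180,335))
b=crop("pics/top0.png",(170,240),75,80,5);draw(b,"top",bp,binlines(),s=5,o=(170,240))
m=np.zeros((400,800,3),np.uint8);m[:400,:425]=a[:,165*0:425*1];m[:,425:800]=b;cv2.imwrite("pics/o1.png",m)
for n,o,w,h,s in(("scene",(255,120),170,150,4.5),("top",(320,140),155,135,4.5)):
    a=crop(f"pics/{n}0.png",o,w,h,s);draw(a,n,rp,racklines(),s=s,o=o);draw(a,n,rp,binlines(),(-71,yb,59),s,o,(0,255,255));cv2.imwrite(f"pics/o2{n}.png",a)
E
python3 ov1.py 524.1 233.6 24.5 714.4 -249.8 -12.3 -88.9
```

```text
(no output)
```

View pics/o1.png

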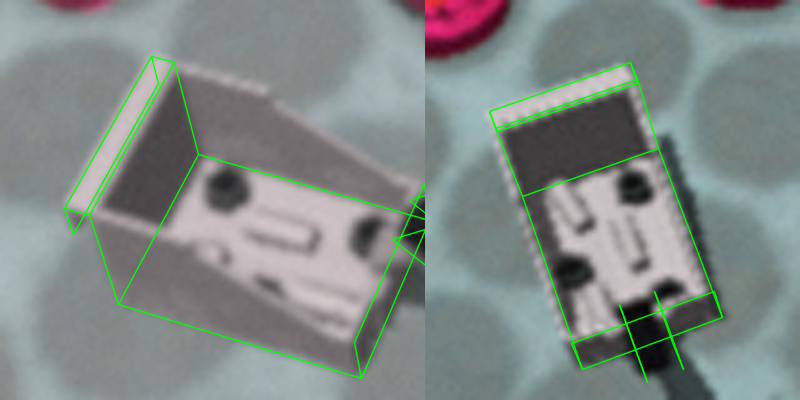

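View pics/o2scene.png

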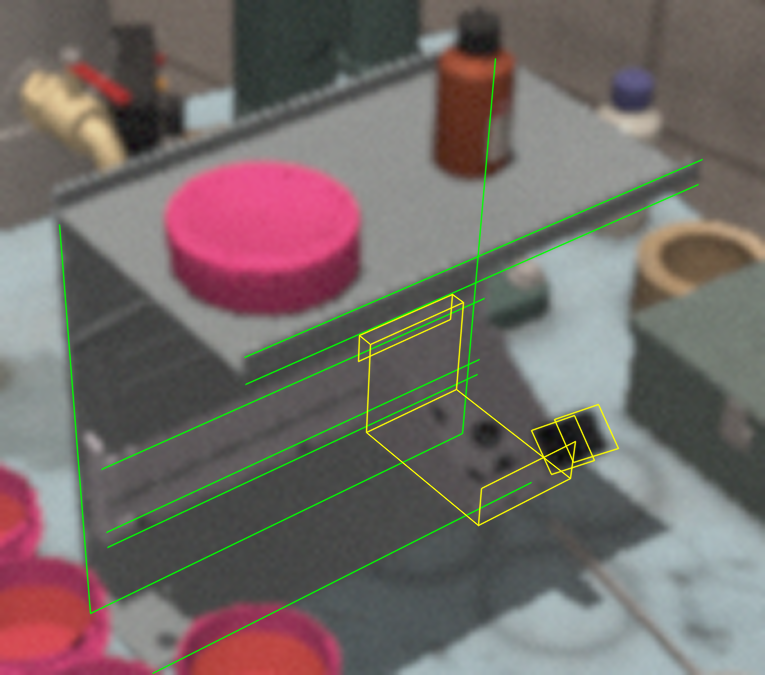

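View pics/o2top.png

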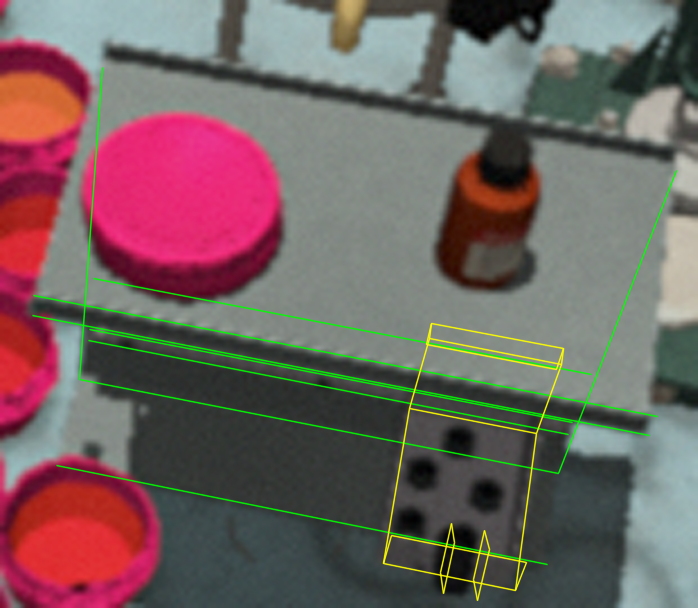

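```bash
python3 - <<'E'
import cv2,numpy as np
for n,o,w,h,s in(("scene",(260,180),130,95,6),("top",(330,200),125,80,6)):
    a=cv2.imread(f"pics/{n}0.png")[o[1]:o[1]+h,o[0]:o[0]+w]
    a=cv2.resize(a,None,fx=s,fy=s,interpolation=cv2.INTER_CUBIC)
    a=(np.clip((a/255.-.15)/.45,0,1)**.7*255).astype(np.uint8)
    for i in range(0,w,10): cv2.putText(a,str(o[0]+i),(i*s,8),0,.3,(0,0,255),1); cv2.line(a,(i*s,10),(i*s,14),(0,0,255))
    for i in range(0,h,10): cv2.putText(a,str(o[1]+i),(0,i*s+4),0,.3,(0,0,255),1)
    cv2.imwrite(f"pics/e{n}.png",a)
E
```

```text
(no output)
```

View pics/escene.png

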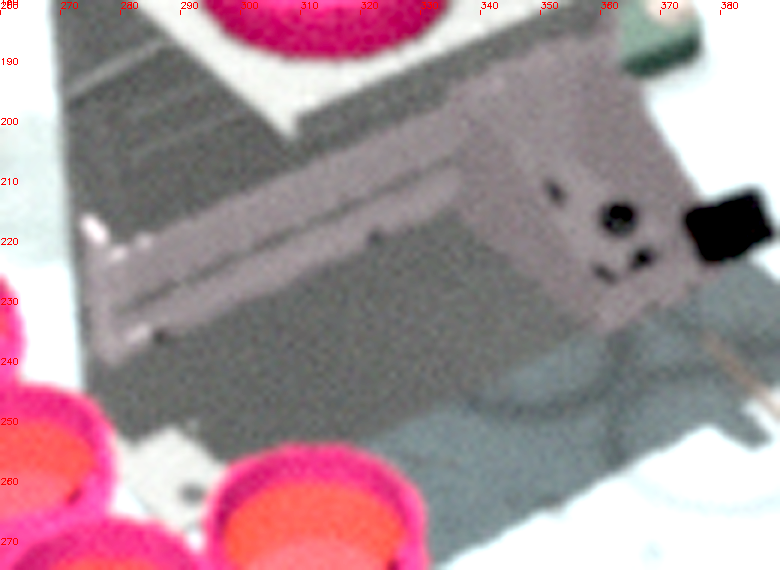

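View pics/etop.png

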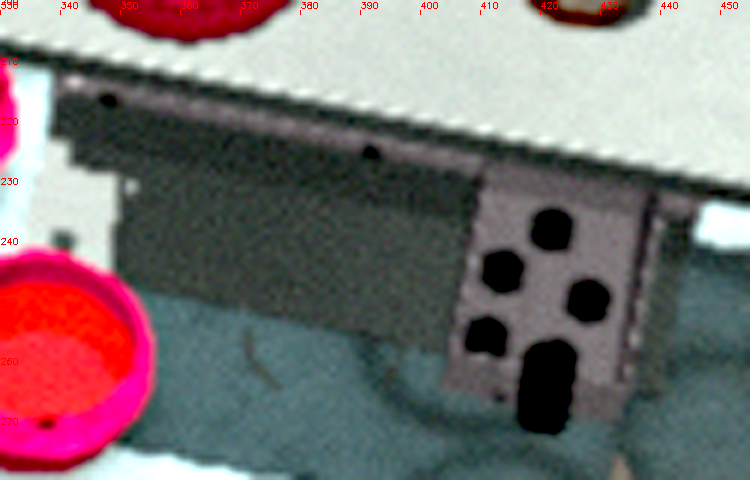

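```bash
cat > fit2.py <<'E'
from h import *
P=lambda n,u,v:("scene",(260+u/6,180+v/6)) if n=="s" else ("top",(330+u/6,200+v/6))
LN=[("s",120,250,125),("s",440,115,125),("s",150,343,64),("s",350,258,64),("s",440,215,64),("t",70,92,64),("t",475,170,64)]
B=[P("s",728,227)+((-89,0,72),),P("s",600,335)+((-55,37.5,0),),P("t",445,388)+((-55,37.5,0),),P("t",625,420)+((-55,-37.5,0),),P("t",547,385)+((-89,0,72),)]
C=[("scene",s3(180,266),(-168,150,301)),("scene",s3(510,120),(-168,-150,301)),("top",t4(25,236),(-168,150,301)),("top",t4(507,320),(-168,-150,301))]
E=[("s",85,240,(-16,147,125)),("t",55,75,(-16,147,76))]
def f2(p):
    o=[]
    for n,u,v,z in LN:
        cam,uv=P(n,u,v);q=proj(cam,place(p[:3],[(-16,-140,z),(-16,140,z)]));d=q[1]-q[0];d/=np.hypot(*d);e=np.array(uv)-q[0];o.append(d[0]*e[1]-d[1]*e[0])
    for c,uv,X in C:o+=list(.7*(proj(c,place(p[:3],X))[0]-uv))
    for n,u,v,X in E:
        c,uv=P(n,u,v);o+=list(.4*(proj(c,place(p[:3],X))[0]-uv))
    for c,uv,X in B:o+=list(proj(c,place(p[:3],np.array(X)+[-71,p[3],59]))[0]-uv)
    return np.array(o)
s2=least_squares(f2,[714,-250,-12,-85],loss="soft_l1");print("rack",s2.x.round(1));print(f2(s2.x).round(1).tolist())
J=s2.jac;print(np.sqrt(np.diag(np.linalg.inv(J.T@J))))
E
python3 fit2.py
```

```text
rack [ 714.9 -249.3  -12.3  -87.7]
[0.6, -0.6, 0.7, -0.6, -0.4, 0.3, 0.4, -0.7, -1.1, 0.5, -1.0, -0.4, -1.7, 0.3, 0.3, 0.7, 1.7, -0.4, -0.1, 0.2, -0.4, 0.1, 0.7, -0.1, -0.3, -0.8, 0.4, 0.8, -0.2]
[1.03955472 2.40475181 0.58540008 2.35127309]
```

```bash
cat >> h.py <<'E'
def ray(n,uv,z):
    c=r.camera_model(n);T=np.array(c["cam_to_world"]);d=T[:3,:3]@np.linalg.inv(c["intrinsics"])@[uv[0],uv[1],1];return T[:3,3]+d*(z-T[2,3])/d[2]
RP=np.array([714.9,-249.3,-12.3])
def torack(X):
    a=np.radians(RP[2]);d=np.array(X[:2])-RP[:2];return np.array([np.cos(a)*d[0]+np.sin(a)*d[1],-np.sin(a)*d[0]+np.cos(a)*d[1]])
E
python3 - <<'E'
from h import *
im=r.snapshot("top");hsv=cv2.cvtColor(im,cv2.COLOR_RGB2HSV)
for n,pts in(("top",[(337,255),(305,277),(272,265),(295,312),(304,244),(268,234),(133,290),(315,220)]),("scene",[(312,266),(310,298),(272,312),(333,326),(142,362)])):
    for p in pts:
        X=ray(n,p,55);print(n,p,X[:2].round(),"rack",torack(X).round())
print(place([524.1,233.6,24.5],(-89,0,72)))
for y in (35,45):print(place(RP,(-71-89,y,0)),place(RP,(-71,y,0)))
for n in("top","scene"):
  for d in r.trace(n,"bin_floor")[:1]: print(n,d["conf"],d["position"])
  print(n,[(np.round(d["position"],1).tolist(),round(d["conf"],2)) for d in r.spot_point(n,"bin_grip")][:3])
E
```

```text
top (337, 255) [ 608. -100.] rack [-136.  123.]
top (305, 277) [540. -18.] rack [-220.  188.]
top (272, 265) [574.  68.] rack [-206.  279.]
top (295, 312) [442.   3.] rack [-320.  188.]
top (304, 244) [640. -13.] rack [-124.  215.]
top (268, 234) [670.  84.] rack [-115.  316.]
top (133, 290) [493. 410.] rack [-358.  597.]
top (315, 220) [719. -40.] rack [-41. 205.]
scene (312, 266) [ 606. -103.] rack [-137.  119.]
scene (310, 298) [539. -21.] rack [-221.  185.]
scene (272, 312) [576.  68.] rack [-204.  281.]
scene (333, 326) [445.   5.] rack [-317.  191.]
scene (142, 362) [683. 341.] rack [-157.  570.]
[[443.11344689 196.6923014   72.        ]]
[[ 566.02877161 -181.01854309    0.        ]] [[ 652.98582773 -199.97824747    0.        ]]
[[ 568.15907547 -171.24808735    0.        ]] [[ 655.1161316  -190.20779172    0.        ]]
top 0.64 [204.1, 282.2]
top [([214.2, 306.2], 0.6)]
scene 0.78 [229.3, 378.8]
scene [([272.0, 381.7], 0.82), ([322.7, 217.9], 0.5), ([360.6, 220.0], 0.21)]
```

```bash
cat > plan.py <<'E'
import numpy as np,json,os
from scipy.spatial.transform import Rotation as R, Slerp
F="cmd.json"
def get():
    if not os.path.exists(F): return np.array([144.231,582.412,303.892]),R.from_euler("xyz",[-90,0,-13.911],degrees=True)
    d=json.load(open(F));return np.array(d["p"]),R.from_quat(d["q"])
def plan(p1,rpy,calls=1,prof="jerk",hold=0):
    """print rows for moving commanded pose to p1,rpy over calls*10 rows; save the end"""
    p0,R0=get();R1=R.from_euler("xyz",rpy,degrees=True) if rpy is not None else R0
    N=calls*10-hold;t=np.minimum(np.arange(1,calls*10+1)/N,1);s=t**3*(10-15*t+6*t*t) if prof=="jerk" else t
    S=Slerp([0,1],R.concatenate([R0,R1]))
    pc,Rc=p0,R0
    for c in range(calls):
        rows=[]
        for k in range(10):
            u=s[c*10+k];P=p0+(np.array(p1)-p0)*u;Q=S(u)
            rows.append(np.r_[np.round(Rc.inv().apply(P-pc)/1000,4),np.round((Rc.inv()*Q).as_rotvec(),3)])
        print("["+",".join("["+",".join(f"{v:g}" for v in q+0.)+"]" for q in rows)+"]")
        l=rows[-1];pc=pc+Rc.apply(l[:3]*1000);Rc=Rc*R.from_rotvec(l[3:])
    json.dump({"p":pc.tolist(),"q":Rc.as_quat().tolist()},open(F,"w"))
    print("end",pc.round(1),Rc.as_euler("xyz",degrees=True).round(1))
E
python3 -c "
from plan import *
plan([408.4,181,215],[-90,-45,24.5],2)"
```

```text
[[0.0004,0.0001,-0.0004,0,-0.001,-0.001],[0.003,0.0008,-0.0028,0.002,-0.005,-0.006],[0.0094,0.0024,-0.0087,0.007,-0.017,-0.02],[0.0204,0.0051,-0.0189,0.015,-0.037,-0.044],[0.0365,0.0092,-0.0338,0.027,-0.066,-0.078],[0.0576,0.0145,-0.0532,0.043,-0.104,-0.123],[0.083,0.0209,-0.0767,0.062,-0.149,-0.178],[0.112,0.0282,-0.1035,0.084,-0.202,-0.24],[0.1436,0.0362,-0.1327,0.107,-0.258,-0.307],[0.1765,0.0444,-0.1631,0.132,-0.318,-0.378]]
[[0.0172,0.0133,-0.0399,0.024,-0.059,-0.07],[0.0338,0.026,-0.0783,0.048,-0.116,-0.137],[0.0491,0.0376,-0.1136,0.069,-0.168,-0.199],[0.0625,0.0479,-0.1446,0.088,-0.214,-0.254],[0.0735,0.0563,-0.1701,0.104,-0.251,-0.299],[0.082,0.0628,-0.1897,0.116,-0.28,-0.333],[0.0878,0.0672,-0.2032,0.124,-0.3,-0.357],[0.0911,0.0698,-0.2109,0.129,-0.312,-0.371],[0.0925,0.0709,-0.2141,0.131,-0.316,-0.376],[0.0927,0.071,-0.2146,0.131,-0.317,-0.377]]
end [408.4 181.  215. ] [-90.  -45.   24.5]
```

Call:
{"api": "arm_command", "payload": {"increments": [[0.0004,0.0001,-0.0004,0,-0.001,-0.001],[0.003,0.0008,-0.0028,0.002,-0.005,-0.006],[0.0094,0.0024,-0.0087,0.007,-0.017,-0.02],[0.0204,0.0051,-0.0189,0.015,-0.037,-0.044],[0.0365,0.0092,-0.0338,0.027,-0.066,-0.078],[0.0576,0.0145,-0.0532,0.043,-0.104,-0.123],[0.083,0.0209,-0.0767,0.062,-0.149,-0.178],[0.112,0.0282,-0.1035,0.084,-0.202,-0.24],[0.1436,0.0362,-0.1327,0.107,-0.258,-0.307],[0.1765,0.0444,-0.1631,0.132,-0.318,-0.378]], "jaw": -1}}

```text
time: 2.4
tool_pos: [277.0, 380.3, 259.3]
tcp_rot: [-85.8, -22.7, 3.9]
ft_force: [0.0, -0.3, 0.6]
finger_gap: 85.4
```

Call:
{"api": "arm_command", "payload": {"increments": [[0.0172,0.0133,-0.0399,0.024,-0.059,-0.07],[0.0338,0.026,-0.0783,0.048,-0.116,-0.137],[0.0491,0.0376,-0.1136,0.069,-0.168,-0.199],[0.0625,0.0479,-0.1446,0.088,-0.214,-0.254],[0.0735,0.0563,-0.1701,0.104,-0.251,-0.299],[0.082,0.0628,-0.1897,0.116,-0.28,-0.333],[0.0878,0.0672,-0.2032,0.124,-0.3,-0.357],[0.0911,0.0698,-0.2109,0.129,-0.312,-0.371],[0.0925,0.0709,-0.2141,0.131,-0.316,-0.376],[0.0927,0.071,-0.2146,0.131,-0.317,-0.377]]}}

```text
time: 3.65
tool_pos: [439.7, 194.2, 230.7]
tcp_rot: [-90.0, -43.1, 24.5]
ft_force: [0.3, -0.3, -0.6]
finger_gap: 85.4
```

```bash
python3 - <<'E'
from h import *
s=r.sense();print(s["time"],[np.round(s[k],1).tolist() for k in("joint_pos","tool_pos","tcp_rot","ft_force")])
for n in("scene","top"):cv2.imwrite(f"pics/{n}1.png",r.snapshot(n)[:,:,::-1])
from ov import *
a=crop("pics/scene1.png",(150,240),200,170,4)[:, :400*2];cv2.imwrite("pics/g1s.png",a[:600])
E
```

```text
3.65 [[12.9, -45.8, 143.1, 12.1, 40.9, -107.8], [439.7, 194.2, 230.7], [-90.0, -43.1, 24.5], [0.3, -0.3, -0.6]]
```

View pics/g1s.png

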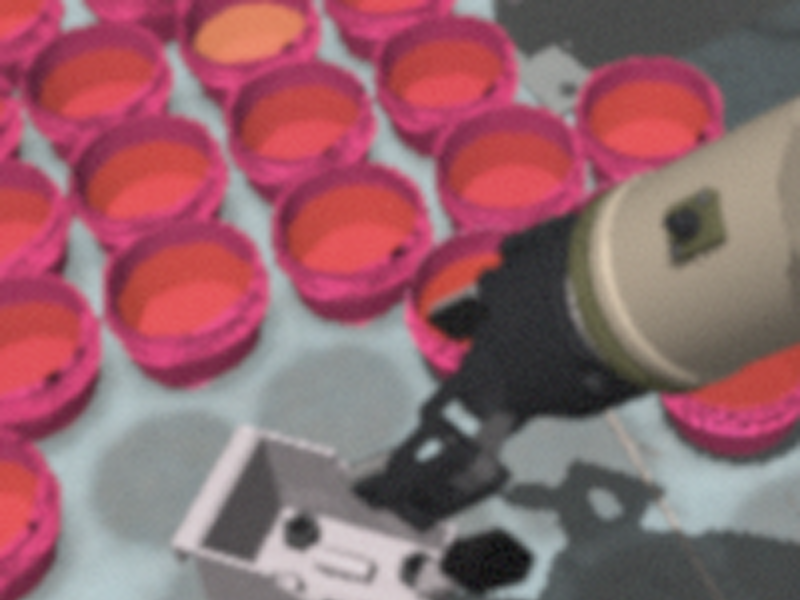

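View pics/top1.png

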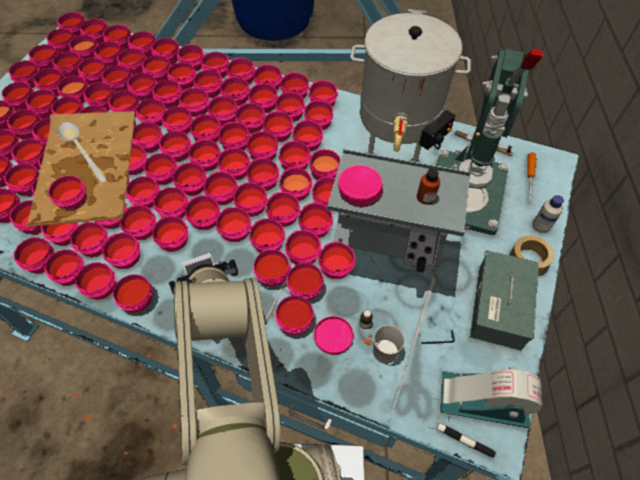

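```bash
cat > kin.py <<'E'
import numpy as np
from scipy.spatial.transform import Rotation as R
from scipy.optimize import least_squares
D=[([71.196,7.515,85.33,.003,87.26,-4.89],[144.077,582.019,302.831],[-90.105,.012,-13.914]),
([12.9,-45.8,143.1,12.1,40.9,-107.8],[439.7,194.2,230.7],[-90,-43.1,24.5])]
z=np.array([0,0,1.]);y=np.array([0,1.,0])
def fk(q,k):
    d1,L1,L2,Lt,e,a1=k
    E=lambda a,v:R.from_euler(a,v,degrees=True)
    A=E("z",q[0]);B=A*E("y",q[1]);C=B*E("y",q[2]);W=C*E("z",q[3])*E("y",q[4])
    p=A.apply([a1,e,d1])+B.apply(L1*z)+C.apply(L2*z)+W.apply(Lt*z)
    return p,W*E("z",q[5])
if __name__=="__main__":
    for q,p,o in D:
        T=R.from_euler("xyz",o,degrees=True);print(fk(q,[0]*6)[1].apply(z).round(3),T.apply(y).round(3),(fk(q,[0]*6)[1].inv()*T).as_matrix().round(2).tolist())
    s=least_squares(lambda k:np.r_[np.concatenate([fk(q,np.r_[k,0])[0]-p for q,p,o in D])],[300,400,400,200,50]);print(s.x.round(1),s.fun.round(1))
E
python3 kin.py
```

```text
[-0.001 -0.002 -1.   ] [-0.001 -0.002 -1.   ] [[-0.0, 0.0, -1.0], [-1.0, 0.0, 0.0], [0.0, 1.0, 0.0]]
[ 0.621  0.283 -0.731] [ 0.622  0.283 -0.73 ] [[0.0, 0.0, -1.0], [-1.0, -0.0, -0.0], [-0.0, 1.0, 0.0]]
[253.1 375.9 549.1 294.9  50.9] [ 0.1 -0.4  0.8  0.2  0.3 -0.8]
```

```bash
cat >> kin.py <<'E'
K=[253.1,375.9,549.1,294.9,50.9,0]
lo=np.array([-169.43,-51.17,1.28,-76.62,0,-152.29]);hi=np.array([169.43,129.36,143.12,256.62,156.53,152.29])
M=R.from_matrix([[0,0,-1],[-1,0,0],[0,1,0]])
def ik(p,rpy,q0):
    T=R.from_euler("xyz",rpy,degrees=True)
    def f(q):
        P,W=fk(q,K);return np.r_[(P-p)/5,(T.inv()*W*M).as_rotvec()*57]
    s=least_squares(f,np.clip(q0,lo+.5,hi-.5),bounds=(lo,hi));return s.x,np.abs(s.fun).max()
E
python3 - <<'E'
from kin import *
q0=D[1][0]
for name,g,yaw in(("pick",np.array([443.1,196.7,72]),24.5),("pick+80",np.array([443.1,196.7,152]),24.5),("place",np.array([560,-208,131]),-12.3),("place back",np.array([460,-186,171]),-12.3)):
  for lean in(25,30,35,40,45):
    a=np.radians([lean,yaw]);d=np.array([np.sin(a[0])*np.cos(a[1]),np.sin(a[0])*np.sin(a[1]),-np.cos(a[0])])
    q,e=ik(g-54*d,[-90,-lean,yaw],q0);print(name,lean,q.round(1),round(e,2))
E
```

```text
pick 25 [  15.   -28.6  139.4    5.7   44.6 -102.7] 0.0
pick 30 [  14.4  -32.5  143.1    7.6   40.7 -104.7] 0.63
pick 35 [  14.3  -32.1  143.1    8.6   38.3 -105.5] 3.62
pick 40 [  14.2  -31.4  143.1    9.9   35.7 -106.7] 6.56
pick 45 [  14.1  -30.5  143.1   11.5   32.9 -108.2] 9.43
pick+80 25 [  15.   -33.3  133.7    4.9   55.  -101.4] 0.0
pick+80 30 [  14.2  -38.7  138.4    6.6   50.9 -103.1] 0.0
pick+80 35 [  13.2  -44.3  143.1    8.8   47.  -105.3] 0.0
pick+80 40 [  13.2  -44.1  143.1    9.7   45.  -106. ] 3.04
pick+80 45 [  13.1  -43.8  143.1   10.7   42.8 -106.8] 6.06
place 25 [ -29.5  -11.   119.5    9.7   47.8 -112.2] 0.0
place 30 [ -30.6  -14.7  124.2   13.4   42.5 -115.9] 0.0
place 35 [ -31.7  -18.1  128.8   18.3   37.3 -120.8] 0.0
place 40 [ -32.9  -21.2  133.2   25.    32.4 -127.6] 0.0
place 45 [ -34.2  -23.9  137.4   34.3   27.9 -137. ] 0.0
place back 25 [ -34.4  -31.1  130.3   10.8   57.9 -116. ] 0.0
place back 30 [ -36.2  -36.   134.8   14.5   54.3 -119.6] 0.0
place back 35 [ -38.2  -41.   139.4   18.8   51.  -123.8] 0.0
place back 40 [ -40.2  -45.   143.1   23.6   48.5 -128.5] 0.54
place back 45 [ -41.8  -44.5  143.1   27.7   47.5 -132.6] 3.34
```

```bash
python3 -c "
from plan import *
json.dump({'p':[439.9,194.3,231.7],'q':R.from_euler('xyz',[-90,-43.1,24.5],degrees=True).as_quat().tolist()},open(F,'w'))
plan([420,186.2,195],[-90,-28,24.5],1,hold=1)"
```

```text
[[-0.0005,0.0001,0,0,0,0.003],[-0.0031,0.0009,0.0001,0,0,0.02],[-0.0086,0.0025,0.0002,0,0,0.055],[-0.0162,0.0048,0.0003,0,0,0.105],[-0.0246,0.0073,0.0005,0,0,0.159],[-0.0322,0.0096,0.0007,0,0,0.208],[-0.0376,0.0112,0.0008,0,0,0.243],[-0.0403,0.012,0.0009,0,0,0.261],[-0.0408,0.0121,0.0009,0,0,0.264],[-0.0408,0.0121,0.0009,0,0,0.264]]
end [419.9 186.2 195. ] [-90.  -28.   24.5]
```

Call:
{"api": "arm_command", "payload": {"increments": [[-0.0005,0.0001,0,0,0,0.003],[-0.0031,0.0009,0.0001,0,0,0.02],[-0.0086,0.0025,0.0002,0,0,0.055],[-0.0162,0.0048,0.0003,0,0,0.105],[-0.0246,0.0073,0.0005,0,0,0.159],[-0.0322,0.0096,0.0007,0,0,0.208],[-0.0376,0.0112,0.0008,0,0,0.243],[-0.0403,0.012,0.0009,0,0,0.261],[-0.0408,0.0121,0.0009,0,0,0.264],[-0.0408,0.0121,0.0009,0,0,0.264]]}}

```text
time: 5.0
tool_pos: [419.9, 186.5, 194.4]
tcp_rot: [-90.0, -28.0, 24.5]
ft_force: [-0.9, -0.3, 0.3]
finger_gap: 85.2
```

```bash
python3 - <<'E'
from h import *
s=r.sense();print(s["time"],[np.round(s[k],1).tolist() for k in("joint_pos","tool_pos","tcp_rot","ft_force")])
for n in("scene","top"):cv2.imwrite(f"pics/{n}2.png",r.snapshot(n)[:,:,::-1])
from ov import *
a=crop("pics/scene2.png",(180,290),130,125,4.6);cv2.imwrite("pics/g2s.png",a)
E
```

```text
5.0 [[14.5, -35.2, 136.4, 6.0, 51.4, -102.6], [419.9, 186.5, 194.4], [-90.0, -28.0, 24.5], [-0.9, -0.3, 0.3]]
```

View pics/g2s.png

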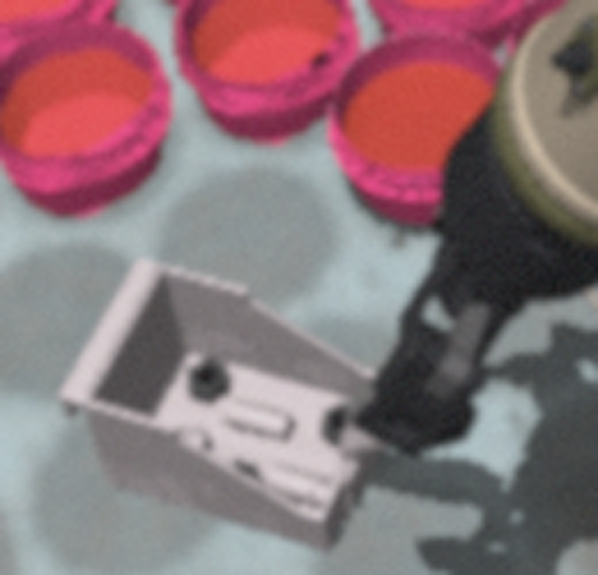

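```bash
python3 -c "
from plan import *
plan([420,186.0,120.5],None,1,hold=1)"
```

```text
[[-0.0004,0.0008,0,0,0,0],[-0.0027,0.005,0,0,0,0],[-0.0073,0.0138,0,0,0,0],[-0.0139,0.0261,-0.0001,0,0,0],[-0.0211,0.0397,-0.0001,0,0,0],[-0.0276,0.052,-0.0002,0,0,0],[-0.0323,0.0607,-0.0002,0,0,0],[-0.0346,0.065,-0.0002,0,0,0],[-0.035,0.0658,-0.0002,0,0,0],[-0.035,0.0658,-0.0002,0,0,0]]
end [420.  186.  120.5] [-90.  -28.   24.5]
```

Call:
{"api": "arm_command", "payload": {"increments": [[-0.0004,0.0008,0,0,0,0],[-0.0027,0.005,0,0,0,0],[-0.0073,0.0138,0,0,0,0],[-0.0139,0.0261,-0.0001,0,0,0],[-0.0211,0.0397,-0.0001,0,0,0],[-0.0276,0.052,-0.0002,0,0,0],[-0.0323,0.0607,-0.0002,0,0,0],[-0.0346,0.065,-0.0002,0,0,0],[-0.035,0.0658,-0.0002,0,0,0],[-0.035,0.0658,-0.0002,0,0,0]]}}

```text
time: 6.35
tool_pos: [420.2, 186.4, 120.2]
tcp_rot: [-90.0, -28.0, 24.5]
ft_force: [0.2, -0.2, 0.0]
finger_gap: 85.6
```

```bash
python3 - <<'E'
from h import *
s=r.sense();print(s["time"],[np.round(s[k],1).tolist() for k in("joint_pos","tool_pos","tcp_rot","ft_force")])
for n in("scene","top"):cv2.imwrite(f"pics/{n}3.png",r.snapshot(n)[:,:,::-1])
from ov import *
a=crop("pics/scene3.png",(180,320),130,100,6);cv2.imwrite("pics/g3s.png",a)
E
```

```text
6.35 [[14.5, -27.4, 139.8, 7.3, 40.2, -104.4], [420.2, 186.4, 120.2], [-90.0, -28.0, 24.5], [0.2, -0.2, 0.0]]
```

View pics/g3s.png

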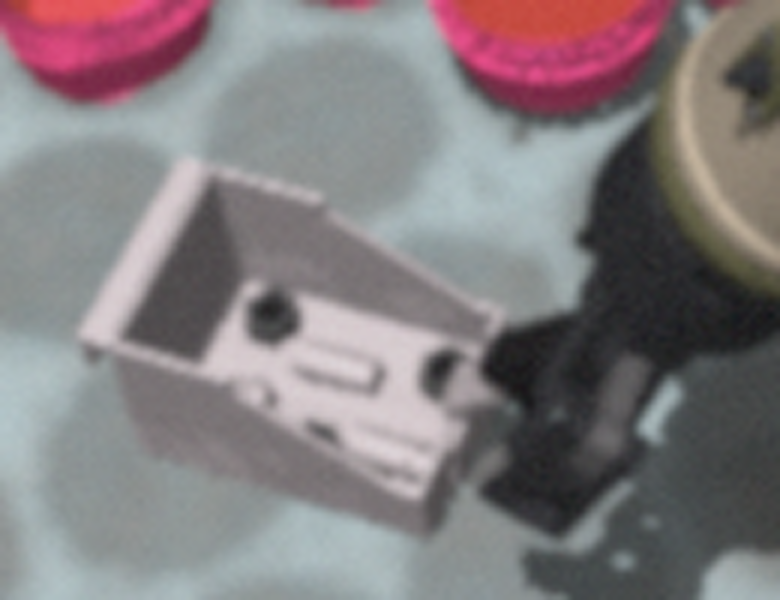

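Call:
{"api": "arm_command", "payload": {"increments": [[0,0,0,0,0,0],[0,0,0,0,0,0],[0,0,0,0,0,0],[0,0,0,0,0,0],[0,0,0,0,0,0],[0,0,0,0,0,0],[0,0,0,0,0,0],[0,0,0,0,0,0],[0,0,0,0,0,0],[0,0,0,0,0,0]], "jaw": 1, "force": 90}}

```text
time: 7.7
tool_pos: [420.0, 186.3, 120.0]
tcp_rot: [-90.0, -28.0, 24.5]
ft_force: [-4.0, -1.1, 5.9]
finger_gap: 17.6
```

```bash
python3 - <<'E'
from h import *
s=r.sense();print(s["time"],[np.round(s[k],1).tolist() for k in("joint_pos","tool_pos","tcp_rot","ft_force","wrist_torque","finger_gap")])
for n in("scene","top"):cv2.imwrite(f"pics/{n}4.png",r.snapshot(n)[:,:,::-1])
from ov import *
a=crop("pics/scene4.png",(180,320),130,100,6);draw(a,"scene",[524.1,233.6,24.5],binlines(),s=6,o=(180,320));cv2.imwrite("pics/g4s.png",a)
from plan import *
plan([420,186,185],None,1,hold=1)
E
```

```text
7.7 [[14.5, -27.4, 139.8, 7.3, 40.2, -104.4], [420.0, 186.3, 120.0], [-90.0, -28.0, 24.5], [-4.0, -1.1, 5.9], [-0.2, 0.4, 0.1], 17.6]
[[0.0003,-0.0007,0,0,0,0],[0.0023,-0.0044,0,0,0,0],[0.0064,-0.012,0,0,0,0],[0.012,-0.0226,0,0,0,0],[0.0183,-0.0344,0,0,0,0],[0.0239,-0.045,0,0,0,0],[0.028,-0.0526,0,0,0,0],[0.0299,-0.0563,0,0,0,0],[0.0303,-0.057,0,0,0,0],[0.0303,-0.057,0,0,0,0]]
end [420. 186. 185.] [-90.  -28.   24.5]
```

View pics/g4s.png

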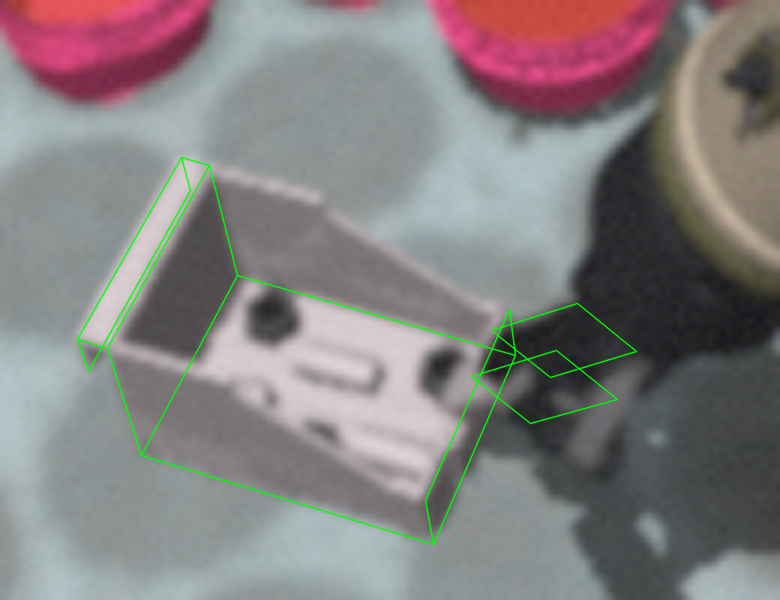

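Call:
{"api": "arm_command", "payload": {"increments": [[0.0003,-0.0007,0,0,0,0],[0.0023,-0.0044,0,0,0,0],[0.0064,-0.012,0,0,0,0],[0.012,-0.0226,0,0,0,0],[0.0183,-0.0344,0,0,0,0],[0.0239,-0.045,0,0,0,0],[0.028,-0.0526,0,0,0,0],[0.0299,-0.0563,0,0,0,0],[0.0303,-0.057,0,0,0,0],[0.0303,-0.057,0,0,0,0]]}}

```text
time: 9.05
tool_pos: [419.6, 186.2, 183.8]
tcp_rot: [-90.0, -27.9, 24.5]
ft_force: [0.6, -0.0, -2.9]
finger_gap: 16.9
```

```bash
python3 - <<'E'
from h import *
s=r.sense();print(s["time"],[np.round(s[k],1).tolist() for k in("joint_pos","tool_pos","tcp_rot","ft_force","wrist_torque","finger_gap")])
for n in("scene","top"):cv2.imwrite(f"pics/{n}5.png",r.snapshot(n)[:,:,::-1])
from ov import *
o=(170,290)
a=crop("pics/scene5.png",o,130,100,6);draw(a,"scene",[524.1,233.6,24.5],binlines(),off=(0,0,65),s=6,o=o);cv2.imwrite("pics/g5s.png",a)
o=(160,220)
a=crop("pics/top5.png",o,90,90,6);draw(a,"top",[524.1,233.6,24.5],binlines(),off=(0,0,65),s=6,o=o);cv2.imwrite("pics/g5t.png",a)
E
```

```text
9.05 [[14.5, -34.4, 137.0, 6.1, 50.0, -102.8], [419.6, 186.2, 183.8], [-90.0, -27.9, 24.5], [0.6, -0.0, -2.9], [-0.3, 0.7, -0.0], 16.9]
```

View pics/g5s.png

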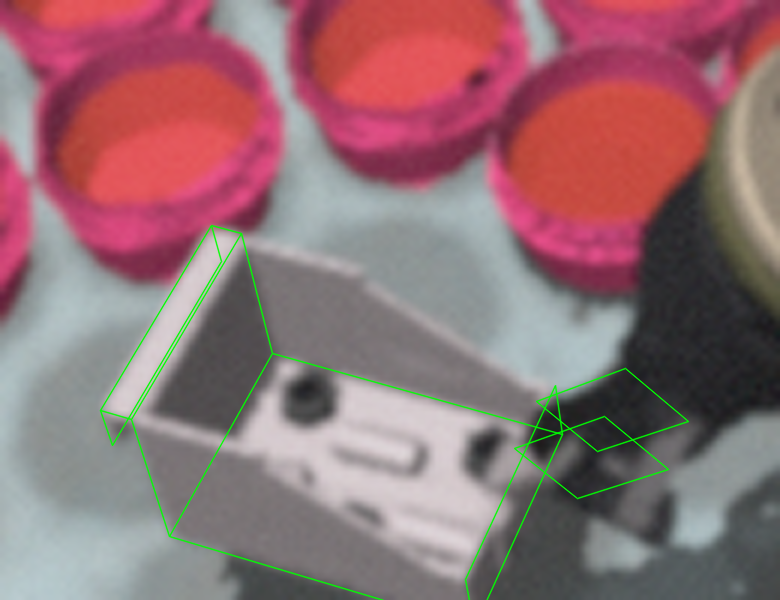

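View pics/g5t.png

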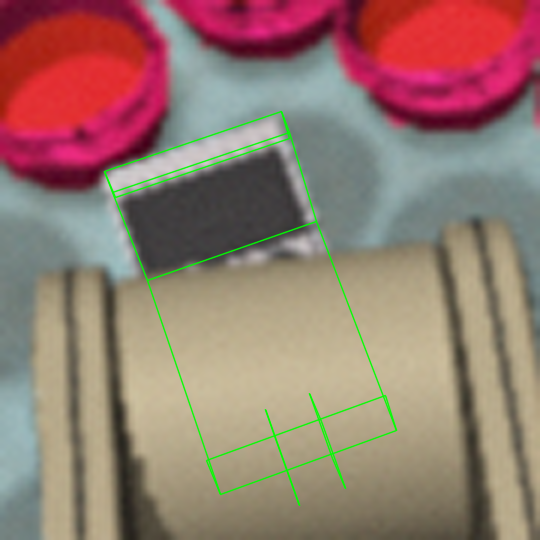

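```bash
cat > tgt.py <<'E'
from h import *
def tcp(bx,by,u,yaw=0,rp=RP):
    "tcp (world) for bin origin at rack (bx,by), underside u"
    o=place(rp,(bx,by,0))[0];a=rp[2]+yaw
    return place([o[0],o[1],a],(-114.5,-.2,0))[0]+[0,0,u+120.5],[-90,-28,a]
E
python3 - <<'E'
from tgt import *
from kin import *
from scipy.spatial.transform import Slerp
p1,o1=tcp(-150,8,95);p0=np.array([420,186,185]);print(p1,o1)
mid=np.array([460,10,205])
q=[14.5,-34.4,137,6.1,50,-102.8]
for t in np.linspace(0,1,9):
    u=t
    for via in(0,1):
        p=p0+(p1-p0)*t if not via else (1-t)**2*p0+2*t*(1-t)*(2*mid-.5*p0-.5*p1)+t*t*p1
        k,e=ik(p,[-90,-28,24.5+t*(o1[2]-24.5)],q);print(via,p.round(),k.round(1),round(e,2))
    q=k
for b in((-101,8,79),(-72,8,79),(-72,8,59)):
    p,o=tcp(*b);k,e=ik(p,o,q);print(p.round(),k.round(1),e.round(2))
E
```

```text
[ 458.13308257 -185.33250735  215.5       ] [-90, -28, np.float64(-12.3)]
0 [420. 186. 185.] [  14.5  -36.   137.7    6.    50.7 -102.7] 0.0
1 [420. 186. 185.] [  14.5  -36.   137.7    6.    50.7 -102.7] 0.0
0 [425. 140. 189.] [   7.9  -38.9  139.     7.    52.6 -104.9] 0.0
1 [434. 144. 191.] [   8.5  -36.7  137.5    6.8   51.8 -104.3] 0.0
0 [430.  93. 193.] [   1.1  -40.8  139.7    8.2   54.1 -107.4] 0.0
1 [445. 100. 196.] [   2.4  -37.   137.2    7.6   52.7 -106.1] 0.0
0 [434.  47. 196.] [  -5.8  -41.5  139.6    9.3   55.2 -110. ] 0.0
1 [454.  56. 201.] [  -3.8  -37.   136.6    8.4   53.4 -107.9] 0.0
0 [439.   0. 200.] [ -12.4  -40.9  138.9   10.4   55.7 -112.4] 0.0
1 [460.  10. 205.] [  -9.9  -36.5  135.9    9.2   53.8 -109.7] 0.0
0 [444. -46. 204.] [ -18.7  -39.3  137.6   11.3   55.7 -114.4] 0.0
1 [463. -37. 209.] [ -16.1  -35.4  134.9   10.1   54.1 -111.6] 0.0
0 [449. -92. 208.] [ -24.4  -36.7  135.7   12.    55.2 -115.9] 0.0
1 [464. -85. 211.] [ -22.1  -33.9  133.7   10.9   54.  -113.4] 0.0
0 [ 453. -139.  212.] [ -29.5  -33.3  133.3   12.4   54.4 -116.7] 0.0
1 [ 463. -135.  214.] [ -28.1  -31.9  132.2   11.7   53.8 -115.2] 0.0
0 [ 458. -185.  216.] [ -33.9  -29.3  130.3   12.5   53.3 -116.8] 0.0
1 [ 458. -185.  216.] [ -33.9  -29.3  130.3   12.5   53.3 -116.8] 0.0
[ 506. -196.  200.] [ -31.4  -19.6  125.1   11.8   48.4 -114.9] 0.0
[ 534. -202.  200.] [ -30.1  -14.5  121.2   11.3   47.1 -113.6] 0.0
[ 534. -202.  180.] [ -30.1  -13.4  122.5   11.8   44.8 -114.2] 0.0
```

```bash
python3 - <<'E'
from tgt import *
from plan import *
p,o=tcp(-150,8,95);plan(p,o,3)
E
```

```text
[[0,0,-0.0001,0,0,0],[-0.0002,-0.0002,-0.0009,-0.001,0.002,0],[-0.0008,-0.0007,-0.003,-0.003,0.005,0],[-0.0017,-0.0016,-0.0068,-0.006,0.011,0],[-0.0032,-0.0029,-0.0126,-0.011,0.02,0],[-0.0053,-0.0048,-0.0205,-0.017,0.033,0],[-0.0079,-0.0072,-0.0307,-0.026,0.049,0],[-0.0111,-0.0101,-0.0431,-0.037,0.069,0],[-0.0148,-0.0135,-0.0577,-0.049,0.092,0],[-0.0191,-0.0174,-0.0742,-0.063,0.119,0]]
[[-0.0025,-0.0031,-0.019,-0.016,0.029,0],[-0.0052,-0.0065,-0.0395,-0.033,0.061,0],[-0.008,-0.01,-0.0611,-0.05,0.095,0],[-0.011,-0.0137,-0.0835,-0.069,0.129,0],[-0.014,-0.0174,-0.1064,-0.088,0.165,0],[-0.017,-0.0212,-0.1292,-0.106,0.2,0],[-0.0199,-0.0249,-0.1516,-0.125,0.235,0],[-0.0228,-0.0284,-0.1733,-0.143,0.268,0],[-0.0254,-0.0318,-0.1938,-0.16,0.3,0],[-0.0279,-0.0349,-0.2127,-0.175,0.329,0]]
[[0.0034,0.0002,-0.0172,-0.014,0.027,0],[0.0065,0.0004,-0.0323,-0.027,0.05,0],[0.0091,0.0006,-0.0452,-0.037,0.07,0],[0.0112,0.0007,-0.0558,-0.046,0.086,0],[0.0129,0.0008,-0.064,-0.053,0.099,0],[0.0141,0.0009,-0.07,-0.057,0.108,0],[0.0149,0.001,-0.0739,-0.061,0.114,0],[0.0153,0.001,-0.0761,-0.062,0.118,0],[0.0155,0.001,-0.0769,-0.063,0.119,0],[0.0155,0.001,-0.0771,-0.063,0.119,0]]
end [ 458.1 -185.4  215.5] [-90.  -28.  -12.3]
```

Call:
{"api": "arm_command", "payload": {"increments": [[0,0,-0.0001,0,0,0],[-0.0002,-0.0002,-0.0009,-0.001,0.002,0],[-0.0008,-0.0007,-0.003,-0.003,0.005,0],[-0.0017,-0.0016,-0.0068,-0.006,0.011,0],[-0.0032,-0.0029,-0.0126,-0.011,0.02,0],[-0.0053,-0.0048,-0.0205,-0.017,0.033,0],[-0.0079,-0.0072,-0.0307,-0.026,0.049,0],[-0.0111,-0.0101,-0.0431,-0.037,0.069,0],[-0.0148,-0.0135,-0.0577,-0.049,0.092,0],[-0.0191,-0.0174,-0.0742,-0.063,0.119,0]]}}

```text
time: 10.4
tool_pos: [428.0, 107.3, 190.8]
tcp_rot: [-90.0, -28.0, 16.7]
ft_force: [0.7, -0.3, -3.2]
finger_gap: 17.0
```

Call:
{"api": "arm_command", "payload": {"increments": [[-0.0025,-0.0031,-0.019,-0.016,0.029,0],[-0.0052,-0.0065,-0.0395,-0.033,0.061,0],[-0.008,-0.01,-0.0611,-0.05,0.095,0],[-0.011,-0.0137,-0.0835,-0.069,0.129,0],[-0.014,-0.0174,-0.1064,-0.088,0.165,0],[-0.017,-0.0212,-0.1292,-0.106,0.2,0],[-0.0199,-0.0249,-0.1516,-0.125,0.235,0],[-0.0228,-0.0284,-0.1733,-0.143,0.268,0],[-0.0254,-0.0318,-0.1938,-0.16,0.3,0],[-0.0279,-0.0349,-0.2127,-0.175,0.329,0]]}}

```text
time: 11.65
tool_pos: [449.9, -108.6, 208.5]
tcp_rot: [-90.0, -28.0, -4.7]
ft_force: [-0.0, -0.6, -3.4]
finger_gap: 17.1
```

Call:
{"api": "arm_command", "payload": {"increments": [[0.0034,0.0002,-0.0172,-0.014,0.027,0],[0.0065,0.0004,-0.0323,-0.027,0.05,0],[0.0091,0.0006,-0.0452,-0.037,0.07,0],[0.0112,0.0007,-0.0558,-0.046,0.086,0],[0.0129,0.0008,-0.064,-0.053,0.099,0],[0.0141,0.0009,-0.07,-0.057,0.108,0],[0.0149,0.001,-0.0739,-0.061,0.114,0],[0.0153,0.001,-0.0761,-0.062,0.118,0],[0.0155,0.001,-0.0769,-0.063,0.119,0],[0.0155,0.001,-0.0771,-0.063,0.119,0]]}}

```text
time: 12.9
tool_pos: [458.1, -185.0, 214.6]
tcp_rot: [-90.0, -28.0, -12.3]
ft_force: [0.2, 0.6, -3.2]
finger_gap: 17.3
```

```bash
cat > look.py <<'E'
import sys
from tgt import *
from ov import *
k,bx,by,u=sys.argv[1],*map(float,sys.argv[2:5])
s=r.sense();print(s["time"],[np.round(s[q],1).tolist() for q in("joint_pos","tool_pos","tcp_rot","ft_force","wrist_torque","finger_gap")])
t=np.array(s["tool_pos"]);print("measured rack bin xy",(torack(t)+[114.5,.2]).round(1),"u",round(t[2]-120.5+.8,1))
for n,o,w,h,sc in(("scene",(255,130),130,125,4.8),("top",(325,190),130,120,5)):
    cv2.imwrite(f"pics/{n}{k}.png",r.snapshot(n)[:,:,::-1])
    a=crop(f"pics/{n}{k}.png",o,w,h,sc)
    a=(np.clip((a/255.-.12)/.6,0,1)**.7*255).astype(np.uint8)
    cv2.imwrite(f"pics/g{k}{n}raw.png",a)
    draw(a,n,RP,racklines(),s=sc,o=o);draw(a,n,RP,binlines(),(bx,by,u),sc,o,(0,255,255));cv2.imwrite(f"pics/g{k}{n}.png",a)
E
python3 look.py 6 -150 8 95
```

```text
12.9 [[-33.9, -28.1, 129.6, 12.6, 52.9, -116.9], [458.1, -185.0, 214.6], [-90.0, -28.0, -12.3], [0.2, 0.6, -3.2], [0.2, 0.8, 0.0], 17.3]
measured rack bin xy [-150.1    8.3] u 94.9
```

View pics/g6scene.png

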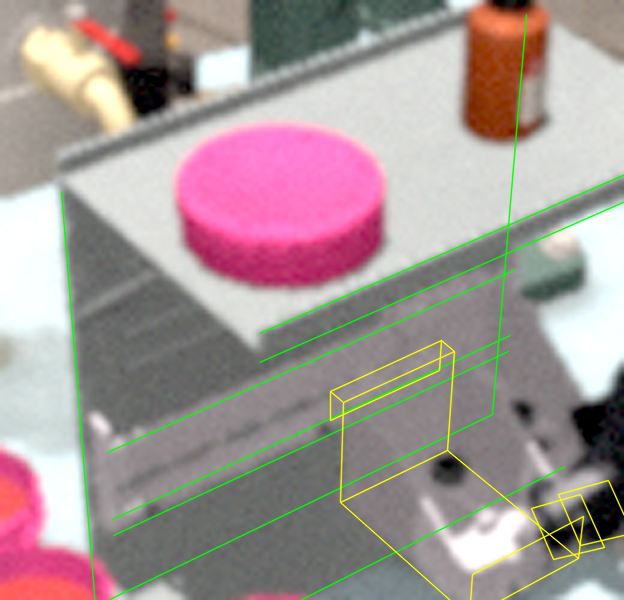

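View pics/scene6.png

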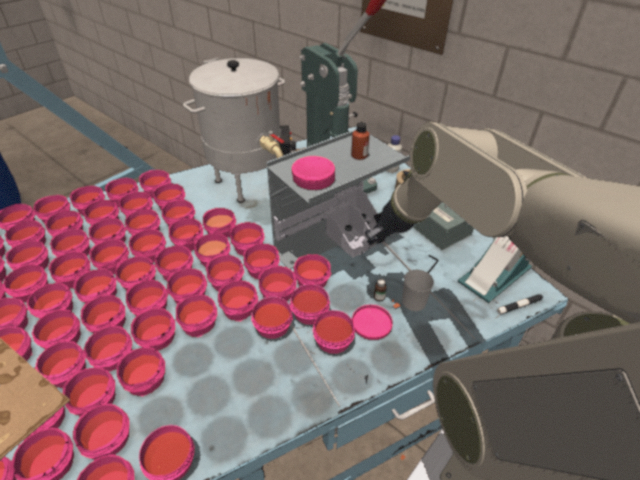

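View pics/g6top.png

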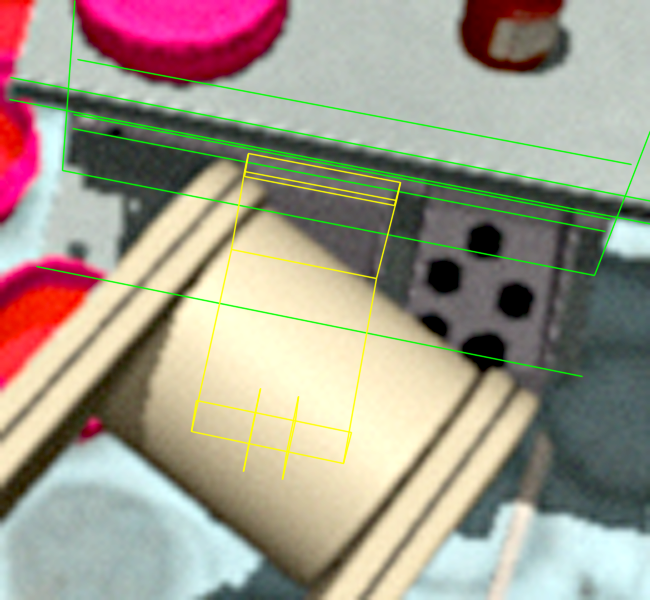

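View pics/g6sceneraw.png

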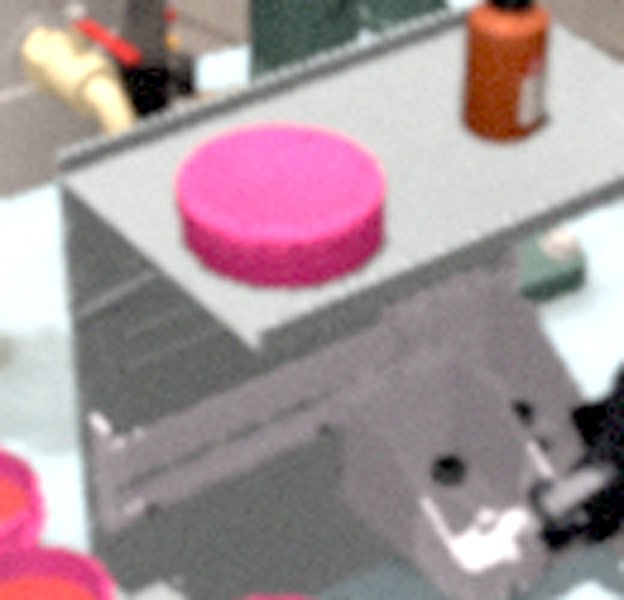

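```bash
python3 - <<'E'
from tgt import *
from plan import *
p,o=tcp(-90,8,80);plan(p,o,2,hold=2)
E
```

```text
[[0.0001,0.0001,0,0,0,0],[0.0005,0.0005,0,0,0,0],[0.0016,0.0015,0,0,0,0],[0.0035,0.0032,0,0,0,0],[0.0062,0.0056,0,0,0,0],[0.0096,0.0087,0,0,0,0],[0.0137,0.0124,0,0,0,0],[0.0182,0.0164,0,0,0,0],[0.023,0.0207,0,0,0,0],[0.0277,0.025,0,0,0,0]]
[[0.0045,0.004,0,0,0,0],[0.0086,0.0077,0,0,0,0],[0.012,0.0108,0,0,0,0],[0.0147,0.0132,0,0,0,0],[0.0166,0.0149,0,0,0,0],[0.0177,0.0159,0,0,0,0],[0.0182,0.0163,0,0,0,0],[0.0182,0.0164,0,0,0,0],[0.0182,0.0164,0,0,0,0],[0.0182,0.0164,0,0,0,0]]
end [ 516.7 -198.1  200.5] [-90.  -28.  -12.3]
```

Call:
{"api": "arm_command", "payload": {"increments": [[0.0001,0.0001,0,0,0,0],[0.0005,0.0005,0,0,0,0],[0.0016,0.0015,0,0,0,0],[0.0035,0.0032,0,0,0,0],[0.0062,0.0056,0,0,0,0],[0.0096,0.0087,0,0,0,0],[0.0137,0.0124,0,0,0,0],[0.0182,0.0164,0,0,0,0],[0.023,0.0207,0,0,0,0],[0.0277,0.025,0,0,0,0]]}}

```text
time: 14.25
tool_pos: [494.0, -192.9, 205.4]
tcp_rot: [-90.0, -28.0, -12.3]
ft_force: [-0.9, 0.6, -3.9]
finger_gap: 17.1
```

Call:
{"api": "arm_command", "payload": {"increments": [[0.0045,0.004,0,0,0,0],[0.0086,0.0077,0,0,0,0],[0.012,0.0108,0,0,0,0],[0.0147,0.0132,0,0,0,0],[0.0166,0.0149,0,0,0,0],[0.0177,0.0159,0,0,0,0],[0.0182,0.0163,0,0,0,0],[0.0182,0.0164,0,0,0,0],[0.0182,0.0164,0,0,0,0],[0.0182,0.0164,0,0,0,0]]}}

```text
time: 15.5
tool_pos: [516.7, -197.8, 199.7]
tcp_rot: [-90.0, -28.0, -12.3]
ft_force: [-0.3, 0.1, -3.1]
finger_gap: 16.8
```

```bash
python3 look.py 7 -90 8 80
```

```text
15.5 [[-30.8, -15.4, 121.9, 11.8, 47.4, -114.5], [516.7, -197.8, 199.7], [-90.0, -28.0, -12.3], [-0.3, 0.1, -3.1], [0.2, 0.8, 0.0], 16.8]
measured rack bin xy [-90.1   8.2] u 80.0
```

View pics/g7scene.png

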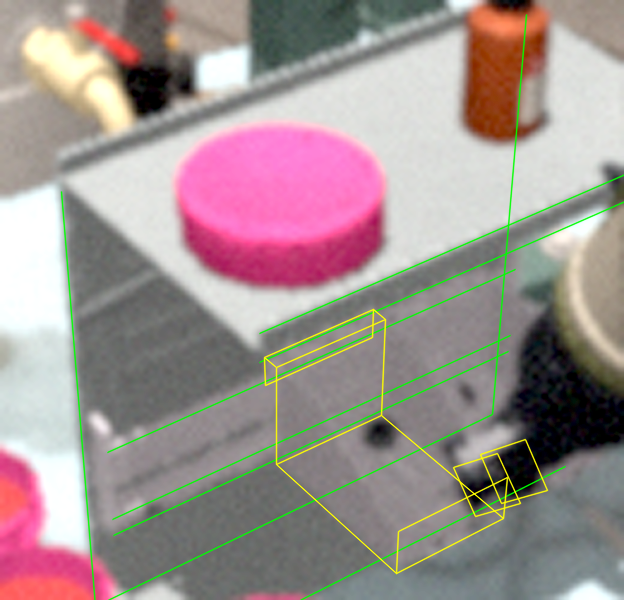

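View pics/g7top.png

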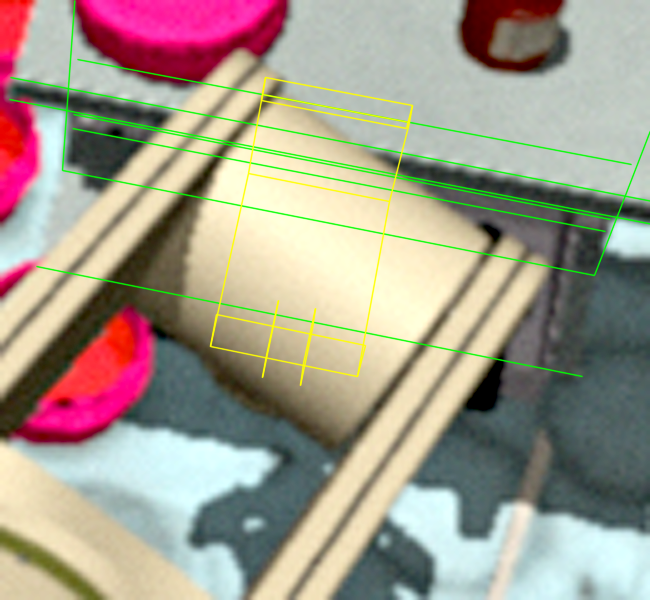

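View pics/g7sceneraw.png

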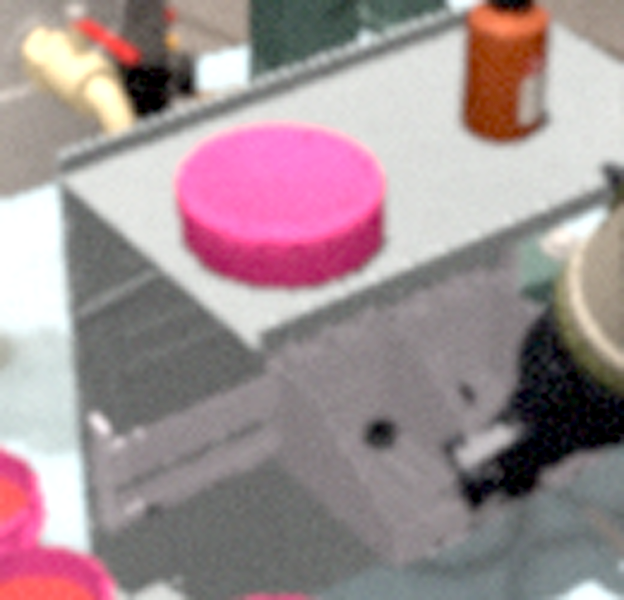

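```bash
python3 - <<'E'
from tgt import *
from plan import *
p,o=tcp(-79,8,80);plan(p,o,1,hold=1)
p,o=tcp(-74,8,80);plan(p,o,1,hold=2)
E
```

```text
[[0.0001,0.0001,0,0,0,0],[0.0007,0.0004,0,0,0,0],[0.002,0.0011,0,0,0,0],[0.0039,0.002,0,0,0,0],[0.0059,0.0031,0,0,0,0],[0.0077,0.0041,0,0,0,0],[0.009,0.0048,0,0,0,0],[0.0096,0.0051,0,0,0,0],[0.0098,0.0052,0,0,0,0],[0.0098,0.0052,0,0,0,0]]
end [ 527.6 -200.5  200.5] [-90.  -28.  -12.3]
[[0.0001,0,0,0,0,0],[0.0005,0.0002,0,0,0,0],[0.0012,0.0006,0,0,0,0],[0.0022,0.0011,0,0,0,0],[0.0032,0.0017,0,0,0,0],[0.0039,0.0021,0,0,0,0],[0.0043,0.0023,0,0,0,0],[0.0044,0.0023,0,0,0,0],[0.0044,0.0023,0,0,0,0],[0.0044,0.0023,0,0,0,0]]
end [ 532.4 -201.5  200.5] [-90.  -28.  -12.3]
```

Call:
{"api": "arm_command", "payload": {"increments": [[0.0001,0.0001,0,0,0,0],[0.0007,0.0004,0,0,0,0],[0.002,0.0011,0,0,0,0],[0.0039,0.002,0,0,0,0],[0.0059,0.0031,0,0,0,0],[0.0077,0.0041,0,0,0,0],[0.009,0.0048,0,0,0,0],[0.0096,0.0051,0,0,0,0],[0.0098,0.0052,0,0,0,0],[0.0098,0.0052,0,0,0,0]]}}

```text
time: 16.85
tool_pos: [527.5, -200.2, 199.6]
tcp_rot: [-90.0, -28.0, -12.3]
ft_force: [-0.0, -0.3, -3.7]
finger_gap: 17.5
```

No contact; onwards.

Call:
{"api": "arm_command", "payload": {"increments": [[0.0001,0,0,0,0,0],[0.0005,0.0002,0,0,0,0],[0.0012,0.0006,0,0,0,0],[0.0022,0.0011,0,0,0,0],[0.0032,0.0017,0,0,0,0],[0.0039,0.0021,0,0,0,0],[0.0043,0.0023,0,0,0,0],[0.0044,0.0023,0,0,0,0],[0.0044,0.0023,0,0,0,0],[0.0044,0.0023,0,0,0,0]]}}

```text
time: 18.1
tool_pos: [532.4, -201.2, 199.6]
tcp_rot: [-90.0, -28.0, -12.3]
ft_force: [0.3, -1.1, -4.3]
finger_gap: 17.0
```

```bash
python3 - <<'E'
from tgt import *
from plan import *
for x in (-72.5,-71,-69.5):
  p,o=tcp(x,8,80);plan(p,o,1,hold=3)
E
```

```text
[[0,0,0,0,0,0],[0.0002,0.0001,0,0,0,0],[0.0005,0.0003,0,0,0,0],[0.0008,0.0004,0,0,0,0],[0.0011,0.0006,0,0,0,0],[0.0013,0.0007,0,0,0,0],[0.0013,0.0007,0,0,0,0],[0.0013,0.0007,0,0,0,0],[0.0013,0.0007,0,0,0,0],[0.0013,0.0007,0,0,0,0]]
end [ 533.9 -201.8  200.5] [-90.  -28.  -12.3]
[[0,0,0,0,0,0],[0.0002,0.0001,0,0,0,0],[0.0005,0.0003,0,0,0,0],[0.0008,0.0004,0,0,0,0],[0.0011,0.0006,0,0,0,0],[0.0013,0.0007,0,0,0,0],[0.0013,0.0007,0,0,0,0],[0.0013,0.0007,0,0,0,0],[0.0013,0.0007,0,0,0,0],[0.0013,0.0007,0,0,0,0]]
end [ 535.3 -202.2  200.5] [-90.  -28.  -12.3]
[[0,0,0,0,0,0],[0.0002,0.0001,0,0,0,0],[0.0005,0.0003,0,0,0,0],[0.0009,0.0004,0,0,0,0],[0.0012,0.0006,0,0,0,0],[0.0013,0.0007,0,0,0,0],[0.0013,0.0007,0,0,0,0],[0.0013,0.0007,0,0,0,0],[0.0013,0.0007,0,0,0,0],[0.0013,0.0007,0,0,0,0]]
end [ 536.7 -202.5  200.5] [-90.  -28.  -12.3]
```

Call:
{"api": "arm_command", "payload": {"increments": [[0,0,0,0,0,0],[0.0002,0.0001,0,0,0,0],[0.0005,0.0003,0,0,0,0],[0.0008,0.0004,0,0,0,0],[0.0011,0.0006,0,0,0,0],[0.0013,0.0007,0,0,0,0],[0.0013,0.0007,0,0,0,0],[0.0013,0.0007,0,0,0,0],[0.0013,0.0007,0,0,0,0],[0.0013,0.0007,0,0,0,0]]}}

```text
time: 19.35
tool_pos: [533.8, -201.6, 199.6]
tcp_rot: [-90.0, -28.0, -12.3]
ft_force: [1.1, 0.5, -3.0]
finger_gap: 17.1
```

Call:
{"api": "arm_command", "payload": {"increments": [[0,0,0,0,0,0],[0.0002,0.0001,0,0,0,0],[0.0005,0.0003,0,0,0,0],[0.0008,0.0004,0,0,0,0],[0.0011,0.0006,0,0,0,0],[0.0013,0.0007,0,0,0,0],[0.0013,0.0007,0,0,0,0],[0.0013,0.0007,0,0,0,0],[0.0013,0.0007,0,0,0,0],[0.0013,0.0007,0,0,0,0]]}}

```text
time: 20.6
tool_pos: [534.6, -201.5, 199.3]
tcp_rot: [-89.9, -27.9, -12.3]
ft_force: [-11.1, 2.8, 2.6]
finger_gap: 17.0
```

```bash
rm cmd.json; python3 - <<'E'
from tgt import *
from plan import *
json.dump({'p':[535.3,-202.2,200.5],'q':R.from_euler('xyz',[-90,-28,-12.3],degrees=True).as_quat().tolist()},open(F,'w'))
p,o=tcp(-72.8,8,80);plan(p,o,1,hold=4)
p,o=tcp(-72.8,8,70);plan(p,o,1,hold=1)
p,o=tcp(-72.8,8,62);plan(p,o,1,hold=1)
E
```

```text
[[-0.0001,0,0,0,0,0],[-0.0003,-0.0002,0,0,0,0],[-0.0008,-0.0004,0,0,0,0],[-0.0012,-0.0007,0,0,0,0],[-0.0015,-0.0008,0,0,0,0],[-0.0016,-0.0008,0,0,0,0],[-0.0016,-0.0008,0,0,0,0],[-0.0016,-0.0008,0,0,0,0],[-0.0016,-0.0008,0,0,0,0],[-0.0016,-0.0008,0,0,0,0]]
end [ 533.6 -201.8  200.5] [-90.  -28.  -12.3]
[[-0.0001,0.0001,0,0,0,0],[-0.0004,0.0007,0,0,0,0],[-0.001,0.0018,0,0,0,0],[-0.0019,0.0035,0,0,0,0],[-0.0028,0.0053,0,0,0,0],[-0.0037,0.0069,0,0,0,0],[-0.0043,0.0081,0,0,0,0],[-0.0046,0.0087,0,0,0,0],[-0.0047,0.0088,0,0,0,0],[-0.0047,0.0088,0,0,0,0]]
end [ 533.5 -201.8  190.5] [-90.  -28.  -12.3]
[[0,0.0001,0,0,0,0],[-0.0003,0.0005,0,0,0,0],[-0.0008,0.0015,0,0,0,0],[-0.0015,0.0028,0,0,0,0],[-0.0023,0.0043,0,0,0,0],[-0.0029,0.0056,0,0,0,0],[-0.0034,0.0065,0,0,0,0],[-0.0037,0.007,0,0,0,0],[-0.0037,0.0071,0,0,0,0],[-0.0037,0.0071,0,0,0,0]]
end [ 533.6 -201.8  182.5] [-90.  -28.  -12.3]
```

Call:
{"api": "arm_command", "payload": {"increments": [[-0.0001,0,0,0,0,0],[-0.0003,-0.0002,0,0,0,0],[-0.0008,-0.0004,0,0,0,0],[-0.0012,-0.0007,0,0,0,0],[-0.0015,-0.0008,0,0,0,0],[-0.0018,-0.0001,0,0,0,0],[-0.0023,0.001,0,0,0,0],[-0.0031,0.0027,0,0,0,0],[-0.004,0.0045,0,0,0,0],[-0.0045,0.0054,0,0,0,0]]}}

```text
time: 21.85
tool_pos: [533.8, -201.5, 192.4]
tcp_rot: [-89.9, -27.9, -12.3]
ft_force: [0.3, -0.5, -4.3]
finger_gap: 16.8
```

```bash
python3 - <<'E'
from tgt import *
from plan import *
a=R.from_euler('xyz',[-90,-28,-12.3],degrees=True)
p=np.array([535.3,-202.2,200.5])+a.apply([-4.5,5.4,0])
json.dump({'p':p.tolist(),'q':a.as_quat().tolist()},open(F,'w'));print(p,torack(p)+[114.5,.2])
p,o=tcp(-72.7,8,66.5);plan(p,o,1,hold=1)
p,o=tcp(-72.7,8,61.5);plan(p,o,1,hold=1)
E
```

```text
[ 533.89489344 -201.89363722  193.61946097] [-72.44923409   7.95858918]
[[0,0.0001,0,0,0,0],[-0.0003,0.0004,0,0,0,0],[-0.0007,0.0012,0,0,0,0],[-0.0013,0.0023,0,0,0,0],[-0.002,0.0035,0,0,0,0],[-0.0026,0.0045,0,0,0,0],[-0.0031,0.0053,0,0,0,0],[-0.0033,0.0057,0,0,0,0],[-0.0033,0.0057,0,0,0,0],[-0.0033,0.0057,0,0,0,0]]
end [ 533.7 -201.8  187. ] [-90.  -28.  -12.3]
[[0,0.0001,0,0,0,0],[-0.0002,0.0003,0,0,0,0],[-0.0005,0.0009,0,0,0,0],[-0.0009,0.0018,0,0,0,0],[-0.0014,0.0027,0,0,0,0],[-0.0019,0.0035,0,0,0,0],[-0.0022,0.0041,0,0,0,0],[-0.0023,0.0044,0,0,0,0],[-0.0024,0.0044,0,0,0,0],[-0.0024,0.0044,0,0,0,0]]
end [ 533.6 -201.8  182. ] [-90.  -28.  -12.3]
```

Call:
{"api": "arm_command", "payload": {"increments": [[0,0.0001,0,0,0,0],[-0.0003,0.0004,0,0,0,0],[-0.0007,0.0012,0,0,0,0],[-0.0013,0.0023,0,0,0,0],[-0.002,0.0035,0,0,0,0],[-0.0026,0.0045,0,0,0,0],[-0.0031,0.0053,0,0,0,0],[-0.0033,0.0057,0,0,0,0],[-0.0033,0.0057,0,0,0,0],[-0.0033,0.0057,0,0,0,0]]}}

```text
time: 23.1
tool_pos: [533.7, -201.5, 186.2]
tcp_rot: [-90.0, -28.0, -12.3]
ft_force: [-0.0, 0.7, -4.2]
finger_gap: 16.9
```

Call:
{"api": "arm_command", "payload": {"increments": [[0,0.0001,0,0,0,0],[-0.0002,0.0003,0,0,0,0],[-0.0005,0.0009,0,0,0,0],[-0.0009,0.0018,0,0,0,0],[-0.0014,0.0027,0,0,0,0],[-0.0019,0.0035,0,0,0,0],[-0.0022,0.0041,0,0,0,0],[-0.0023,0.0044,0,0,0,0],[-0.0024,0.0044,0,0,0,0],[-0.0024,0.0044,0,0,0,0]]}}

```text
time: 24.35
tool_pos: [533.6, -201.5, 181.2]
tcp_rot: [-90.0, -28.0, -12.3]
ft_force: [-0.4, 0.1, -3.2]
finger_gap: 17.1
```

```bash
python3 look.py 8 -72.2 8 61.5; python3 - <<'E'
from tgt import *
from plan import *
for u in(60,58.8,57.6):
  p,o=tcp(-72.7,8,u);plan(p,o,1,hold=3)
E
```

```text
24.35 [[-30.1, -10.9, 120.2, 11.9, 44.5, -114.4], [533.6, -201.5, 181.2], [-90.0, -28.0, -12.3], [-0.4, 0.1, -3.2], [0.2, 0.8, 0.0], 17.1]
measured rack bin xy [-72.8   8.3] u 61.5
[[0,0,0,0,0,0],[-0.0001,0.0002,0,0,0,0],[-0.0003,0.0005,0,0,0,0],[-0.0004,0.0009,0,0,0,0],[-0.0006,0.0012,0,0,0,0],[-0.0007,0.0013,0,0,0,0],[-0.0007,0.0014,0,0,0,0],[-0.0007,0.0014,0,0,0,0],[-0.0007,0.0014,0,0,0,0],[-0.0007,0.0014,0,0,0,0]]
end [ 533.6 -201.8  180.5] [-90.  -28.  -12.3]
[[0,0,0,0,0,0],[-0.0001,0.0001,0,0,0,0],[-0.0002,0.0004,0,0,0,0],[-0.0003,0.0006,0,0,0,0],[-0.0005,0.0009,0,0,0,0],[-0.0005,0.001,0,0,0,0],[-0.0005,0.001,0,0,0,0],[-0.0005,0.001,0,0,0,0],[-0.0005,0.001,0,0,0,0],[-0.0005,0.001,0,0,0,0]]
end [ 533.7 -201.8  179.3] [-90.  -28.  -12.3]
[[0,0,0,0,0,0],[-0.0001,0.0002,0,0,0,0],[-0.0002,0.0004,0,0,0,0],[-0.0004,0.0007,0,0,0,0],[-0.0005,0.0009,0,0,0,0],[-0.0006,0.0011,0,0,0,0],[-0.0006,0.0011,0,0,0,0],[-0.0006,0.0011,0,0,0,0],[-0.0006,0.0011,0,0,0,0],[-0.0006,0.0011,0,0,0,0]]
end [ 533.7 -201.8  178.1] [-90.  -28.  -12.3]
```

View pics/g8scene.png

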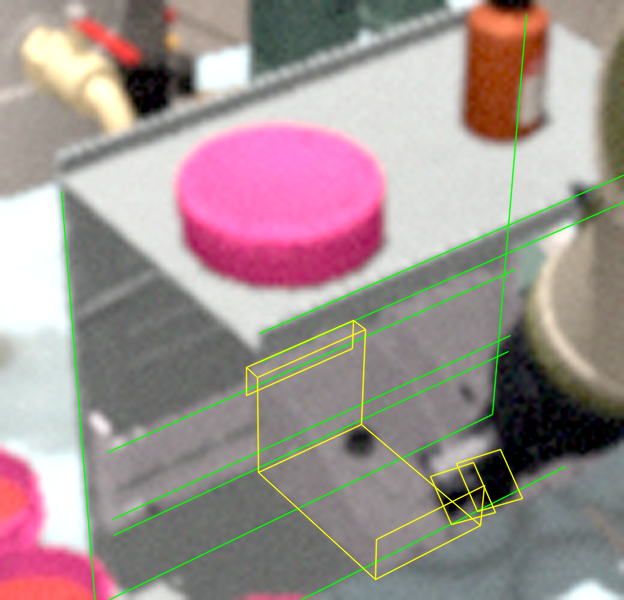

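Bin is where the model says, with no force yet. I'll settle it in small steps until it bears.

Call:
{"api": "arm_command", "payload": {"increments": [[0,0,0,0,0,0],[-0.0001,0.0002,0,0,0,0],[-0.0003,0.0005,0,0,0,0],[-0.0004,0.0009,0,0,0,0],[-0.0006,0.0012,0,0,0,0],[-0.0007,0.0013,0,0,0,0],[-0.0007,0.0014,0,0,0,0],[-0.0007,0.0014,0,0,0,0],[-0.0007,0.0014,0,0,0,0],[-0.0007,0.0014,0,0,0,0]]}}

```text
time: 25.7
tool_pos: [533.7, -201.5, 179.6]
tcp_rot: [-90.0, -28.0, -12.3]
ft_force: [-0.0, 0.5, -3.6]
finger_gap: 17.1
```

Call:
{"api": "arm_command", "payload": {"increments": [[0,0,0,0,0,0],[-0.0001,0.0001,0,0,0,0],[-0.0002,0.0004,0,0,0,0],[-0.0003,0.0006,0,0,0,0],[-0.0005,0.0009,0,0,0,0],[-0.0005,0.001,0,0,0,0],[-0.0005,0.001,0,0,0,0],[-0.0005,0.001,0,0,0,0],[-0.0005,0.001,0,0,0,0],[-0.0005,0.001,0,0,0,0]]}}

```text
time: 26.95
tool_pos: [533.8, -201.6, 178.7]
tcp_rot: [-90.0, -28.0, -12.3]
ft_force: [-0.3, -0.2, -0.6]
finger_gap: 17.2
```

Call:
{"api": "arm_command", "payload": {"increments": [[0,0,0,0,0,0],[-0.0001,0.0002,0,0,0,0],[-0.0002,0.0004,0,0,0,0],[-0.0004,0.0007,0,0,0,0],[-0.0005,0.0009,0,0,0,0],[-0.0006,0.0011,0,0,0,0],[-0.0006,0.0011,0,0,0,0],[-0.0006,0.0011,0,0,0,0],[-0.0006,0.0011,0,0,0,0],[-0.0006,0.0011,0,0,0,0]]}}

```text
time: 28.2
tool_pos: [533.8, -201.6, 177.7]
tcp_rot: [-90.0, -28.0, -12.3]
ft_force: [-6.1, 1.0, 6.4]
finger_gap: 16.9
```

```bash
python3 look.py 9 -72.2 8 59; python3 - <<'E'
from plan import *
from tgt import *
# pitch bin nose-down 2 deg about hook (rack -14,8,125)
p,Rc=get()
a=np.radians(RP[2]);ax=np.array([-np.sin(a),np.cos(a),0])
h=place(RP,(-14,8,125))[0]
for dg in(-2,):
    Q=R.from_rotvec(np.radians(dg)*ax);p1=h+Q.apply(p-h);print(p,p1,p1-p)
E
```

```text
28.2 [[-30.1, -10.5, 120.3, 12.0, 44.0, -114.5], [533.8, -201.6, 177.7], [-90.0, -28.0, -12.3], [-6.1, 1.0, 6.4], [0.0, -0.1, 0.0], 16.9]
measured rack bin xy [-72.6   8.3] u 58.0
[ 533.66304669 -201.84308646  178.09033698] [ 531.95583005 -201.47085303  172.01387313] [-1.70721663  0.37223342 -6.07646385]
```

View pics/g9sceneraw.png

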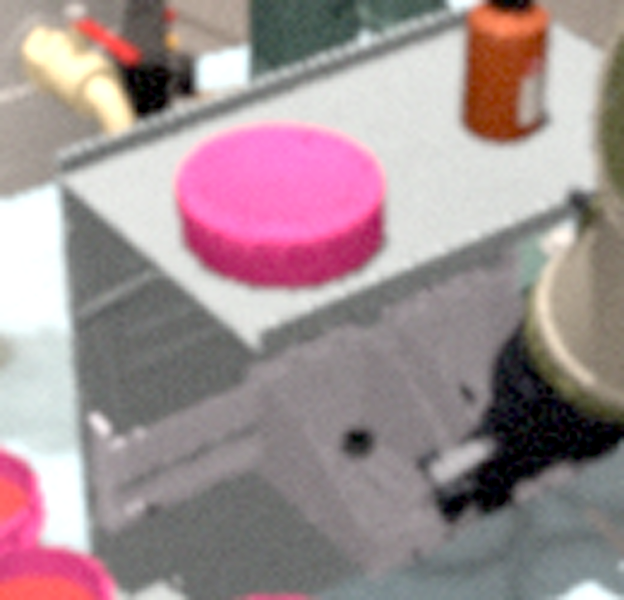

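```bash
python3 - <<'E'
from plan import *
from tgt import *
p,Rc=get()
a=np.radians(RP[2]);ax=np.array([-np.sin(a),np.cos(a),0]);fx=np.array([-np.cos(a),-np.sin(a),0])
h=place(RP,(-14,8,125))[0]
Q=R.from_rotvec(np.radians(-1.7)*ax);p1=h+Q.apply(p-h)+.6*fx+[0,0,.8]
plan(p1,(Q*Rc).as_euler("xyz",degrees=True),1,hold=2)
E
```

```text
[[-0.0001,0,0,0,0,0],[-0.0004,0.0003,0,0,0,-0.003],[-0.0011,0.0008,0,0,0,-0.008],[-0.002,0.0014,0,0,0,-0.015],[-0.0028,0.0021,0,0,0,-0.022],[-0.0035,0.0026,0,0,0,-0.027],[-0.0038,0.0028,0,0,0,-0.029],[-0.0039,0.0029,0,0,0,-0.03],[-0.0039,0.0029,0,0,0,-0.03],[-0.0039,0.0029,0,0,0,-0.03]]
end [ 531.6 -201.4  173.7] [-90.  -29.7 -12.3]
```

Call:
{"api": "arm_command", "payload": {"increments": [[-0.0001,0,0,0,0,0],[-0.0004,0.0003,0,0,0,-0.003],[-0.0011,0.0008,0,0,0,-0.008],[-0.002,0.0014,0,0,0,-0.015],[-0.0028,0.0021,0,0,0,-0.022],[-0.0035,0.0026,0,0,0,-0.027],[-0.0038,0.0028,0,0,0,-0.029],[-0.0039,0.0029,0,0,0,-0.03],[-0.0039,0.0029,0,0,0,-0.03],[-0.0039,0.0029,0,0,0,-0.03]]}}

```text
time: 29.55
tool_pos: [531.0, -200.8, 172.8]
tcp_rot: [-89.9, -29.6, -12.3]
ft_force: [-16.0, 5.1, 11.1]
finger_gap: 16.9
```

Call:
{"api": "arm_command", "payload": {"increments": [[-0.0004,-0.0002,0,0,0,0],[-0.0007,-0.0004,0,0,0,0],[-0.0007,-0.0004,0,0,0,0],[-0.0007,-0.0004,0,0,0,0],[-0.0007,-0.0004,0,0,0,0],[-0.0007,-0.0004,0,0,0,0],[-0.0007,-0.0004,0,0,0,0],[-0.0007,-0.0004,0,0,0,0],[-0.0007,-0.0004,0,0,0,0],[-0.0007,-0.0004,0,0,0,0]]}}

```text
time: 30.8
tool_pos: [530.9, -200.8, 172.9]
tcp_rot: [-90.0, -29.7, -12.3]
ft_force: [-5.2, 2.5, 4.7]
finger_gap: 16.7
```

Call:
{"api": "arm_command", "payload": {"increments": [[0,0,0,0,0,0],[0,0,0,0,0,0],[0,0,0,0,0,0],[0,0,0,0,0,0],[0,0,0,0,0,0],[0,0,0,0,0,0],[0,0,0,0,0,0],[0,0,0,0,0,0],[0,0,0,0,0,0],[0,0,0,0,0,0]], "jaw": -1}}

```text
time: 32.05
tool_pos: [530.8, -200.9, 172.8]
tcp_rot: [-90.0, -29.7, -12.3]
ft_force: [-0.5, -0.6, -0.2]
finger_gap: 85.0
```

```bash
python3 look.py 10 -73 8 59; python3 - <<'E'
from plan import *
from tgt import *
p=np.array([531.6,-201.4,173.7]);a=R.from_euler('xyz',[-90,-29.7,-12.3],degrees=True)
p=p+a.apply([-.7,-.4,0]);json.dump({'p':p.tolist(),'q':a.as_quat().tolist()},open(F,'w'))
b=np.radians(RP[2]);fx=np.array([-np.cos(b),-np.sin(b),0])
plan(p+70*fx+[0,0,5],[-90,-29,-12.3],1,hold=1)
E
```

```text
32.05 [[-30.5, -11.6, 122.3, 13.5, 41.7, -116.2], [530.8, -200.9, 172.8], [-90.0, -29.7, -12.3], [-0.5, -0.6, -0.2], [0.1, 0.2, -0.0], 85.0]
measured rack bin xy [-75.6   8.3] u 53.1
[[-0.0007,-0.0005,0,0,0,0],[-0.0045,-0.003,0,0,0,0.001],[-0.0122,-0.0082,0,0,0,0.003],[-0.0231,-0.0155,0,0,0,0.005],[-0.0352,-0.0235,0,0,0,0.007],[-0.0461,-0.0308,0,0,0,0.01],[-0.0539,-0.036,0,0,0,0.011],[-0.0577,-0.0386,0,0,0,0.012],[-0.0583,-0.039,0,0,0,0.012],[-0.0583,-0.039,0,0,0,0.012]]
end [ 462.5 -186.3  178.7] [-90.  -29.  -12.3]
```

View pics/g10scene.png

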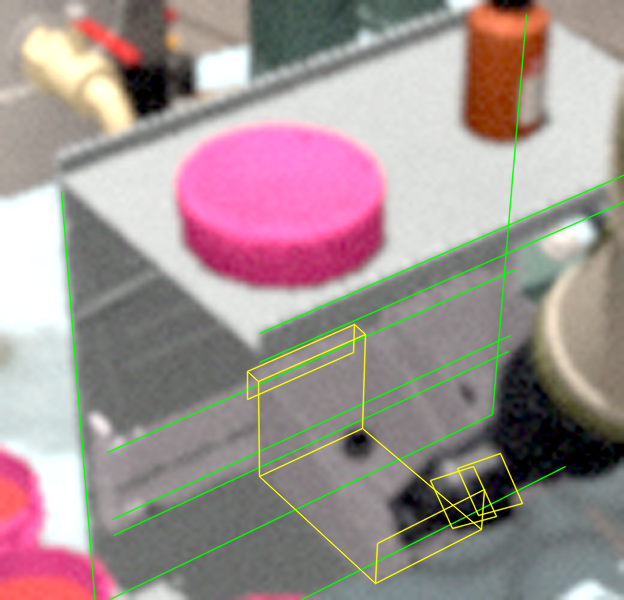

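Call:
{"api": "arm_command", "payload": {"increments": [[-0.0007,-0.0005,0,0,0,0],[-0.0045,-0.003,0,0,0,0.001],[-0.0122,-0.0082,0,0,0,0.003],[-0.0231,-0.0155,0,0,0,0.005],[-0.0352,-0.0235,0,0,0,0.007],[-0.0461,-0.0308,0,0,0,0.01],[-0.0539,-0.036,0,0,0,0.011],[-0.0577,-0.0386,0,0,0,0.012],[-0.0583,-0.039,0,0,0,0.012],[-0.0583,-0.039,0,0,0,0.012]]}}

```text
time: 33.4
tool_pos: [462.6, -186.1, 178.0]
tcp_rot: [-90.0, -29.0, -12.3]
ft_force: [0.5, -0.2, 0.6]
finger_gap: 85.5
```

```bash
python3 - <<'E'
from plan import *
from kin import *
plan([450,-40,260],[-90,-25,-5],1,hold=1)
q=[-33,-28,131,13,50,-117]
for t in(0,.3,.6,1):print(ik(np.array([462.5,-186.3,178.7])*(1-t)+np.array([450,-40,260])*t,[-90,-29+4*t,-12.3+7.3*t],q))
E
```

```text
[[0,-0.0011,0.0016,0.001,-0.001,0.001],[0.0001,-0.007,0.0107,0.004,-0.009,0.005],[0.0003,-0.0193,0.0294,0.012,-0.024,0.015],[0.0006,-0.0365,0.0557,0.023,-0.045,0.028],[0.0009,-0.0556,0.0847,0.035,-0.068,0.042],[0.0012,-0.0728,0.1109,0.046,-0.09,0.055],[0.0014,-0.0851,0.1296,0.053,-0.105,0.065],[0.0015,-0.0911,0.1387,0.057,-0.112,0.069],[0.0015,-0.0921,0.1403,0.058,-0.114,0.07],[0.0015,-0.0921,0.1403,0.058,-0.114,0.07]]
end [450. -40. 260.] [-90. -25.  -5.]
(array([ -33.93311293,  -27.46824799,  133.32129124,   13.97385087,
         47.74422819, -118.62962949]), np.float64(5.1159076974727215e-14))
(array([ -28.59195102,  -31.72863084,  133.16424713,   10.7420993 ,
         52.48754531, -113.06095402]), np.float64(3.410605131648481e-14))
(array([ -22.68034487,  -34.77838923,  132.17451036,    7.81683482,
         57.01061517, -107.53103973]), np.float64(6.821210263296962e-14))
(array([ -14.06088324,  -36.82195118,  129.61307724,    4.30121415,
         62.54949035, -100.20986858]), np.float64(1.4415491023100912e-11))
```

Call:
{"api": "arm_command", "payload": {"increments": [[0,-0.0011,0.0016,0.001,-0.001,0.001],[0.0001,-0.007,0.0107,0.004,-0.009,0.005],[0.0003,-0.0193,0.0294,0.012,-0.024,0.015],[0.0006,-0.0365,0.0557,0.023,-0.045,0.028],[0.0009,-0.0556,0.0847,0.035,-0.068,0.042],[0.0012,-0.0728,0.1109,0.046,-0.09,0.055],[0.0014,-0.0851,0.1296,0.053,-0.105,0.065],[0.0015,-0.0911,0.1387,0.057,-0.112,0.069],[0.0015,-0.0921,0.1403,0.058,-0.114,0.07],[0.0015,-0.0921,0.1403,0.058,-0.114,0.07]]}}

```text
time: 34.65
tool_pos: [449.8, -40.0, 258.7]
tcp_rot: [-90.0, -24.9, -5.0]
ft_force: [-0.7, 0.4, -0.4]
finger_gap: 85.2
```

```bash
python3 look.py 11 -73 8 59
```

```text
34.65 [[-14.1, -37.7, 130.3, 4.4, 62.8, -100.3], [449.8, -40.0, 258.7], [-90.0, -24.9, -5.0], [-0.7, 0.4, -0.4], [0.0, 0.2, -0.0], 85.2]
measured rack bin xy [-189.1  148.2] u 139.0
```

View pics/g11scene.png

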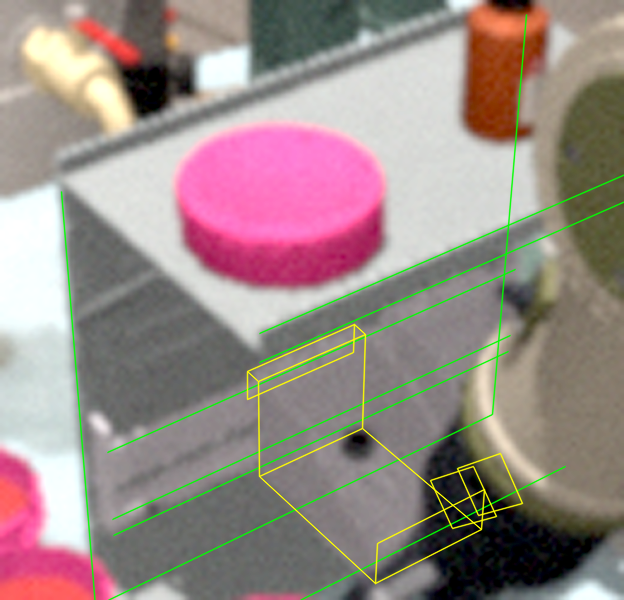

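View pics/g11topraw.png

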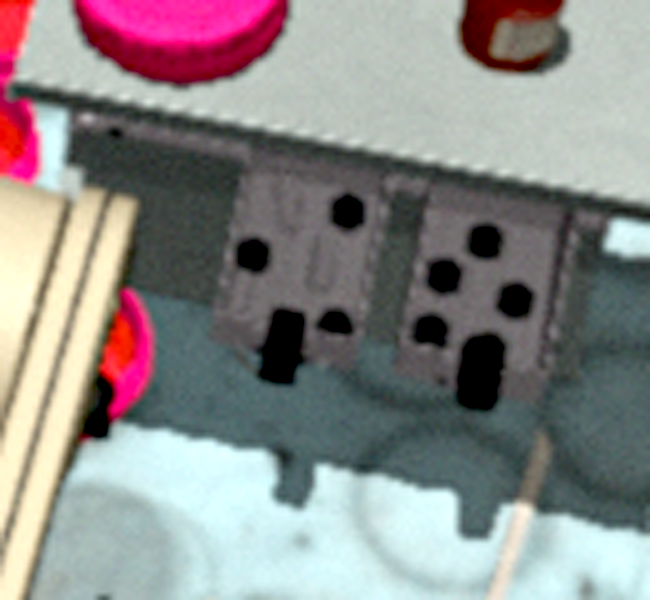

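View pics/scene11.png

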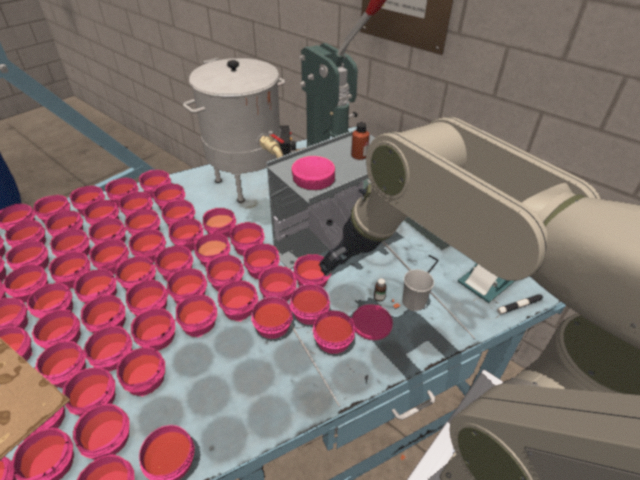

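```bash
python3 - <<'E'
from plan import *
plan([430,170,270],[-90,-25,20],2,hold=1)
E
```

```text
[[0,0,0.0003,0,-0.001,0],[-0.0003,-0.0002,0.0021,0.002,-0.004,0],[-0.0009,-0.0008,0.0064,0.006,-0.012,0],[-0.002,-0.0017,0.0138,0.012,-0.026,0],[-0.0036,-0.003,0.0245,0.022,-0.047,0],[-0.0056,-0.0047,0.0383,0.034,-0.073,0],[-0.008,-0.0067,0.0549,0.049,-0.104,0],[-0.0107,-0.0089,0.0735,0.065,-0.14,0],[-0.0137,-0.0114,0.0935,0.083,-0.178,0],[-0.0166,-0.0139,0.114,0.101,-0.217,0]]
[[0.0014,-0.0003,0.0203,0.018,-0.038,0],[0.0028,-0.0007,0.0392,0.035,-0.074,0],[0.004,-0.001,0.056,0.049,-0.105,0],[0.005,-0.0013,0.0701,0.062,-0.131,0],[0.0058,-0.0015,0.0809,0.071,-0.152,0],[0.0064,-0.0016,0.0884,0.078,-0.166,0],[0.0067,-0.0017,0.0928,0.081,-0.174,0],[0.0068,-0.0018,0.0946,0.083,-0.177,0],[0.0068,-0.0018,0.0949,0.083,-0.178,0],[0.0068,-0.0018,0.0949,0.083,-0.178,0]]
end [429.9 170.  270. ] [-90. -25.  20.]
```

Call:
{"api": "arm_command", "payload": {"increments": [[0,0,0.0003,0,-0.001,0],[-0.0003,-0.0002,0.0021,0.002,-0.004,0],[-0.0009,-0.0008,0.0064,0.006,-0.012,0],[-0.002,-0.0017,0.0138,0.012,-0.026,0],[-0.0036,-0.003,0.0245,0.022,-0.047,0],[-0.0056,-0.0047,0.0383,0.034,-0.073,0],[-0.008,-0.0067,0.0549,0.049,-0.104,0],[-0.0107,-0.0089,0.0735,0.065,-0.14,0],[-0.0137,-0.0114,0.0935,0.083,-0.178,0],[-0.0166,-0.0139,0.114,0.101,-0.217,0]]}}

```text
time: 36.0
tool_pos: [438.6, 77.0, 265.0]
tcp_rot: [-90.0, -25.0, 8.9]
ft_force: [0.1, -0.6, -0.1]
finger_gap: 85.2
```

Call:
{"api": "arm_command", "payload": {"increments": [[0.0014,-0.0003,0.0203,0.018,-0.038,0],[0.0028,-0.0007,0.0392,0.035,-0.074,0],[0.004,-0.001,0.056,0.049,-0.105,0],[0.005,-0.0013,0.0701,0.062,-0.131,0],[0.0058,-0.0015,0.0809,0.071,-0.152,0],[0.0064,-0.0016,0.0884,0.078,-0.166,0],[0.0067,-0.0017,0.0928,0.081,-0.174,0],[0.0068,-0.0018,0.0946,0.083,-0.177,0],[0.0068,-0.0018,0.0949,0.083,-0.178,0],[0.0068,-0.0018,0.0949,0.083,-0.178,0]]}}

```text
time: 37.25
tool_pos: [429.8, 170.0, 269.4]
tcp_rot: [-90.0, -25.0, 20.0]
ft_force: [-0.9, 0.4, 0.1]
finger_gap: 85.4
```

```bash
python3 look.py 12 -73 8 59;python3 - <<'E'
import cv2,numpy as np
from h import *
for n,t in(("top","nut1"),("top","pin1_center"),("scene","nut1"),("scene","pin1_center"),("scene","bin_grip"),("top","bin_grip")):
    print(n,t,[(np.round(d["position"],1).tolist(),round(d["conf"],2)) for d in r.spot_point(n,t)][:8])
E
```

```text
37.25 [[13.4, -35.7, 128.0, 3.1, 62.9, -97.4], [429.8, 170.0, 269.4], [-90.0, -25.0, 20.0], [-0.9, 0.4, 0.1], [-0.1, 0.2, -0.0], 85.4]
measured rack bin xy [-253.4  349.1] u 149.7
top nut1 [([397.2, 239.0], 0.5), ([391.6, 252.9], 0.45), ([374.6, 245.2], 0.45)]
top pin1_center [([370.6, 252.5], 0.54), ([390.7, 237.1], 0.49), ([363.5, 318.7], 0.39)]
scene nut1 []
scene pin1_center []
scene bin_grip []
top bin_grip [([382.8, 242.7], 0.63), ([380.4, 258.5], 0.62), ([398.2, 234.0], 0.31)]
```

View pics/g12sceneraw.png

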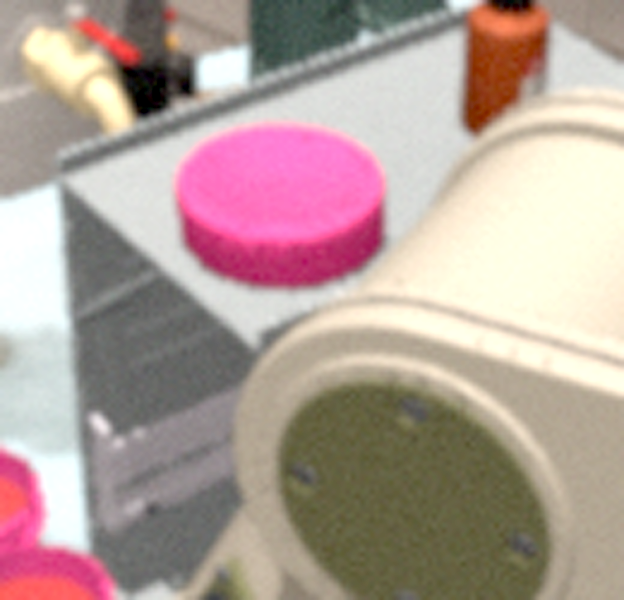

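View pics/g12scene.png

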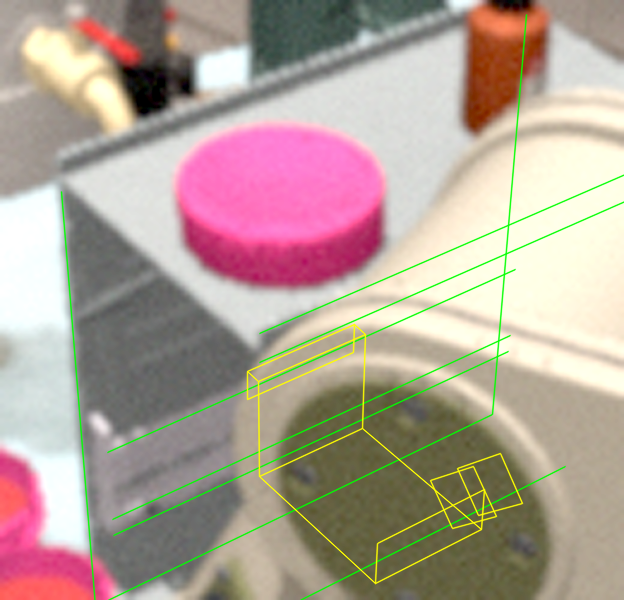

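View pics/top12.png

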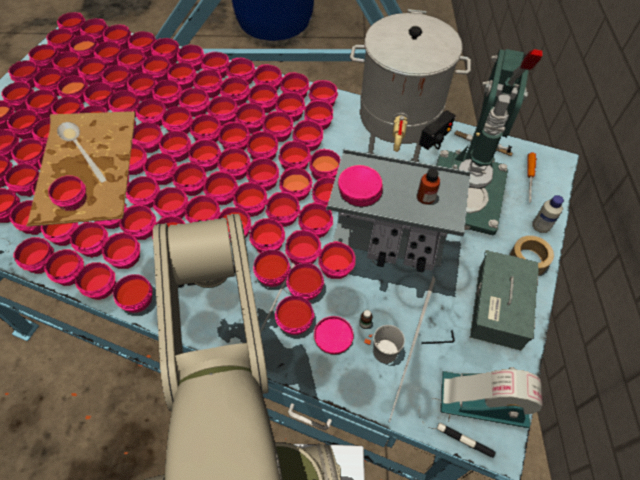

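```bash
python3 - <<'E'
from ov import *
from tgt import *
o=(360,210);s=7
a=crop("pics/top12.png",o,85,65,s);a=(np.clip((a/255.-.15)/.35,0,1)**.7*255).astype(np.uint8)
b=a.copy()
th=np.radians(3)  # nod 3deg about hook, hook at rack (-15,8,125)
def nod(P):
    P=np.array(P,float)-[58.5,0,66];x=P[0]*np.cos(th)-P[2]*np.sin(-th)*-1;z=P[2]*np.cos(th)+P[0]*np.sin(th)
    x=P[0]*np.cos(th)-P[2]*np.sin(th);return [x-14.5,P[1]+8,z+125]
draw(b,"top",RP,[(nod(p),nod(q)) for p,q in binlines()],s=s,o=o)
cv2.imwrite("pics/f1.png",np.hstack([a])) ;cv2.imwrite("pics/f2.png",b)
E
```

```text
(no output)
```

View pics/f1.png

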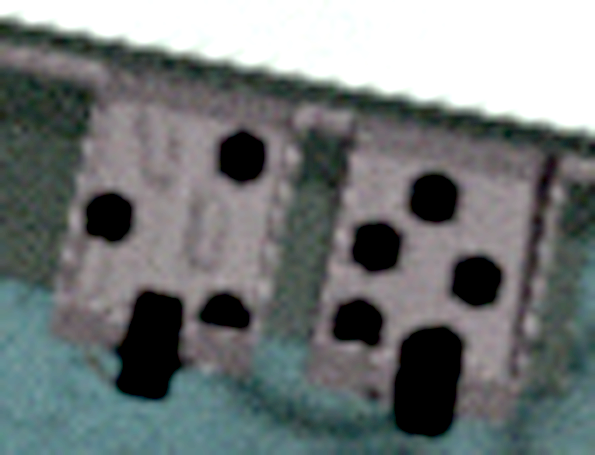

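View pics/f2.png

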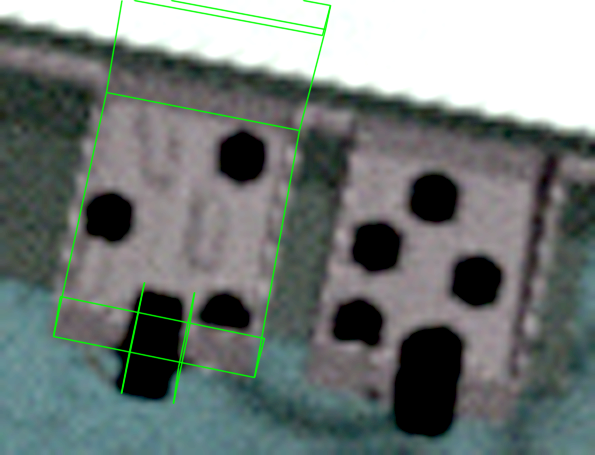

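```bash
python3 -c "
from bench import r
print(r.hand_in(), r.sense()['time'])"
```

```text
the job is handed in; nothing more can be done
the job is handed in; nothing more can be done
```

I hung the loose bin on the rail to the left of the fixed bin, with a gap of about 20 mm, and handed the job in at about 38 s. I carried it level by its handle with the hand leaning 28°. I pushed it in until its back wall touched the lip, then lowered it until the flange rested on the lip.

**What the last checks showed**
- **Seating:** the bin began to bear on the lip at its expected fully home height (underside about 59 mm). After release, the top picture matches a bin fully hooked and nodding forward about 3°.
- **Contents:** all three nuts and two pins show clearly in the hung bin. The third pin shows only faintly, near the front left. The networks found all three nuts but only two pins inside the bin.
- **Bystanders:** the lid, cup, small bottle and hex key look unmoved. The hand is open and well clear of everything.
- **Forces:** the readings after each move never passed about 20 N at the wrist.

**What did not go as planned**
- The first approach, at 45° lean, was out of reach and stopped at a joint limit, so I used 28° instead.
- The last scene-camera picture was blocked by the arm, so the final check rests on the top camera. The scene view just before it showed the bin in place, with the handle hidden.

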